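# Put the sample jars on ice

### The arm

A 6-joint arm with a two-finger parallel gripper is mounted at the origin on the work surface. World frame = base frame: x ahead of the robot, y to its left, z up, the work surface at z = 0. Lengths are in mm, angles in rad, forces in N, time in s.
With the tool pointing down it reaches from about 200 to 875 mm from the base axis. Payload 3.4 kg.
Tool frame: the origin (TCP) lies at the very end of the fingers, on their centre line; the grasp point (between the pads) lies 19 mm behind it; z points along the fingers, y is the line along which they close (so a half turn about z gives the same grasp; the last joint's range is limited). The gripper opens to 94 mm and grips with 3 to 60 N. Pads are 16 mm wide; open, the fingers measure 119 mm over their backs; the gripper's body (75 mm by 177 mm) begins 78 mm behind the grasp point.
Start: joints at [1.158, 0.276, 1.505, -0, 1.361, -0.121], TCP at [165.431, 550.725, 205.493] pointing down, gripper open.
Joint ranges: [-2.89, 2.89], [-0.75, 2.08], [0.22, 2.7], [-1.18, 4.32], [0.11, 2.71], [-2.7, 2.7]. Speed limits (rad/s): [2.57, 2.57, 3.14, 3.14, 3.14, 3.14].

### API

Orientations are given as a unit quaternion [w, x, y, z].
In Python, from workcell import readout, viewer, robot gives the robot as it stands.
- The arm moves only by the tool arm_command, never from a script. Its argument "motion" is a list of rows, each a list of 6 numbers: the shift along the tool's x, y, z in m, then the turn, a rotation vector about the tool's x, y, z in degrees. A call has 1 to 20 rows; each row shifts and turns the commanded pose from where the row before left it, along the tool's axes as they then stand; what a row does not reach is not made up. A row lasts 1/12 s, in which the tool goes at most 41.7 mm and 7.16 degrees, less where a joint would pass 70% of its speed; a pose out of reach is approached as far as the arm can. A call with a gripper value outside its range is refused whole. "hand" is the opening, from 0 (shut) to 1 (fully open), set as the call begins (left out, the last holds). The fingers move at their own pace and stop on an object; "grip_force" is the grip in N (left out, the last holds). Time passes only in rows, so rows that do not move let the fingers close. It gives the time, the measured TCP pose, the force, the opening and the grip force at its end, in the units of the state.
- readout.read_state(): the state, without advancing time (a new reading comes with each control period).
- viewer.capture(name): name is "scene" or "top" or "wrist"; returns the picture (480x640x3 uint8, blue, green, red); there is no depth.
- viewer.camera_params(name): a dict with "camera_matrix" (3x3 intrinsics, pixels), "distortion" ([k1, k2, p1, p2, k3] as OpenCV has them; the pictures are not rectified), "R" (3x3) and "t" (3): a world point X has camera coordinates R X + t; the wrist camera has in their place "mount" (4x4, takes a point from camera to tool coordinates, whose origin is the TCP and whose axes are the flange's). Camera axes: x right, y down, z forward; pixel columns grow to the right and rows downward; lengths in mm; the calibration is good to about 2 mm. A picture is of the moment at which its call begins: read the wrist's pose just before it. camera_params takes no time and is no camera call.
- robot.close_job(): hands the job in; it is judged then, once.
Trained networks look in the newest picture that a camera, given by its name, has taken for a name from the list of things; names that differ only in an ending like _2 or _b are one class to them, and where a whole thing is asked for, a point or a joint stands for the part that bears it (a point fixed in the world has none). Each returns a list of dicts, best first, with "score" (0 to 1); they miss things now and then, are a little off and sometimes report something else, mostly with a low value. They report only what shows in the picture. A call takes as long as a camera call.
- viewer.outline_of(camera, query): "region" (480x640 bool, what is visible of it) and "rect" ([left, top, right, bottom] in pixels, round what is visible of it).
The state is a dict: "time": time; "q": joint angles; "joint_vel": joint speeds; "joint_torque": joint torques, N m; "tcp_pos": TCP position; "tcp_rot": TCP orientation; "contact_force": force on the tool from outside, world axes, zero at the start; "wrist_torque": the same for the moment, N m; "finger_gap": finger opening in mm; "grip_force": force on a finger pad.
Only numpy, scipy, OpenCV 4.12 (cv2) and the standard library are available. Lean on these libraries where they do the work, as an engineer would, in place of code of your own. Each camera call takes 0.05 s, during which the arm holds its last target. There are 200 camera calls.

### The job

Put the samples on ice: lift every amber sample jar out of the wire basket and stand it upright on the floor of the steel basin, leaving the paper carton in the basket. Then use the aluminium scoop to bring at least eight ice cubes from the blue tub into the basin around them, never touching the ice with the fingers, and lay the scoop flat back on its grey mat.

Things in the scene. Friction and masses are not known exactly. Their poses are not given: they have to be found in the camera images.
- tub: Blue foam ice tub, open on top, fixed for the run. Outside 168 (x) x 258 (y) x 50 mm high; inside 140 mm wide (x), walls 38 mm above a floor that lies 12 mm above the bench. The floor is flat from y -115 to +70 mm; at the +y end a slope rises from there to the rim at y +115 mm; the other three walls are upright. Origin: centre of its underside. Tub and basin may have exchanged places.
- basin: Round stainless steel basin with upright sides, fixed for the run: outside radius 111 mm at the rim, inside radius 105 mm, flat floor 3 mm above the bench, rim 41 mm above the bench. Origin: centre of its underside, on the bench.
- basin_mid (a point): Point on the basin's axis, 25 mm above its origin.
- basket: Low steel wire basket, fixed for the run: inside 260 (x) x 110 (y) mm, floor 3 mm above the bench, rim 35 mm above the bench. Origin: centre of its underside; x along its long side. The jars and the carton stand in it in a row along x, in any order.
- carton: Small closed paper carton, 46 x 40 x 56 mm high, 0.1 kg, standing in the basket among the jars. It stays in the basket. Origin: centre of its underside.
- mat: Thin grey mat fixed to the bench, 140 (x) x 260 (y) x 3 mm: the scoop's place. Origin: centre of its underside, z up.
- scoop: Loose aluminium scoop, 0.16 kg, lying flat on its mat. Flat blade 82 mm long (x -32 to +50), 62 wide, 2.5 thick; side walls 32 mm high at the rear falling to 8 mm at the open nose, rear wall 32 mm high, a raised handle behind. Heaviest near the rear of the blade. Origin: on the blade's underside, 50 mm behind the nose edge, mid-width; x to the nose, z up out of the blade.
- scoop_grip (a point): Grip point in the middle of the scoop's handle, 95 mm behind the scoop's origin and 77 mm above the blade's underside; axes as the scoop's. The handle is a straight bar 20 mm wide (along y) and 14 mm thick that rises to the rear at 40 degrees, from the rear wall (x -30, z 22 mm) to its end (x -130, z 106 mm); grip it across the 20 mm.
- scoop_lip (a point): Middle of the scoop's nose edge, on the blade's underside, 50 mm ahead of the scoop's origin.
- jar1: Round amber glass sample jar with white screw cap, 52 mm in diameter all the way up, 60 mm high, about 0.13 kg. Two or three of these jars are present, standing in the basket. Origin: centre of its underside, z up through the cap.
- jar2: Round amber glass sample jar with white screw cap, 52 mm in diameter all the way up, 60 mm high, about 0.13 kg. Two or three of these jars are present, standing in the basket. Origin: centre of its underside, z up through the cap.
- jar3: Round amber glass sample jar with white screw cap, 52 mm in diameter all the way up, 60 mm high, about 0.13 kg. Two or three of these jars are present, standing in the basket. Origin: centre of its underside, z up through the cap.
- ice1: Ice cube, 30 mm wide with corners rounded to 10 mm, 24 g, slippery (friction about 0.12), lying in the tub. Ten cubes in all. Origin: its centre.
- ice2: Ice cube, 30 mm wide with corners rounded to 10 mm, 24 g, slippery (friction about 0.12), lying in the tub. Ten cubes in all. Origin: its centre.
- ice3: Ice cube, 30 mm wide with corners rounded to 10 mm, 24 g, slippery (friction about 0.12), lying in the tub. Ten cubes in all. Origin: its centre.
- ice4: Ice cube, 30 mm wide with corners rounded to 10 mm, 24 g, slippery (friction about 0.12), lying in the tub. Ten cubes in all. Origin: its centre.
- ice5: Ice cube, 30 mm wide with corners rounded to 10 mm, 24 g, slippery (friction about 0.12), lying in the tub. Ten cubes in all. Origin: its centre.
- ice6: Ice cube, 30 mm wide with corners rounded to 10 mm, 24 g, slippery (friction about 0.12), lying in the tub. Ten cubes in all. Origin: its centre.
- ice7: Ice cube, 30 mm wide with corners rounded to 10 mm, 24 g, slippery (friction about 0.12), lying in the tub. Ten cubes in all. Origin: its centre.
- ice8: Ice cube, 30 mm wide with corners rounded to 10 mm, 24 g, slippery (friction about 0.12), lying in the tub. Ten cubes in all. Origin: its centre.
- ice9: Ice cube, 30 mm wide with corners rounded to 10 mm, 24 g, slippery (friction about 0.12), lying in the tub. Ten cubes in all. Origin: its centre.
- ice10: Ice cube, 30 mm wide with corners rounded to 10 mm, 24 g, slippery (friction about 0.12), lying in the tub. Ten cubes in all. Origin: its centre.

How it is judged (in metres and radians):
On the way, in this order (a step that is already met when the one before it is completed fails the run):
1. every sample jar stands upright on the floor of the steel basin (horizontal distance between each of jar1, jar2, jar3 and basin below 0.1 m and z of each of jar1, jar2, jar3 in the frame of basin below 0.011 m and angle between each of jar1, jar2, jar3's own z axis and vertical below 0.15 rad), for 0.2 s.
2. then at least eight ice cubes are in the basin with them ((((distance between each of ice1, ice2, ice3 and basin_mid below 0.11 m or distance between each of ice1, ice2, ice4 and basin_mid below 0.11 m or distance between each of ice1, ice2, ice5 and basin_mid below 0.11 m or distance between each of ice1, ice3, ice4 and basin_mid below 0.11 m or distance between each of ice1, ice3, ice5 and basin_mid below 0.11 m or distance between each of ice1, ice4, ice5 and basin_mid below 0.11 m or distance between each of ice2, ice3, ice4 and basin_mid below 0.11 m or distance between each of ice2, ice3, ice5 and basin_mid below 0.11 m or distance between each of ice2, ice4, ice5 and basin_mid below 0.11 m or distance between each of ice3, ice4, ice5 and basin_mid below 0.11 m) and distance between each of ice6, ice7, ice8, ice9, ice10 and basin_mid below 0.11 m) or ((distance between each of ice1, ice2, ice3, ice4 and basin_mid below 0.11 m or distance between each of ice1, ice2, ice3, ice5 and basin_mid below 0.11 m or distance between each of ice1, ice2, ice4, ice5 and basin_mid below 0.11 m or distance between each of ice1, ice3, ice4, ice5 and basin_mid below 0.11 m or distance between each of ice2, ice3, ice4, ice5 and basin_mid below 0.11 m) and (distance between each of ice6, ice7, ice8, ice9 and basin_mid below 0.11 m or distance between each of ice6, ice7, ice8, ice10 and basin_mid below 0.11 m or distance between each of ice6, ice7, ice9, ice10 and basin_mid below 0.11 m or distance between each of ice6, ice8, ice9, ice10 and basin_mid below 0.11 m or distance between each of ice7, ice8, ice9, ice10 and basin_mid below 0.11 m)) or (distance between each of ice1, ice2, ice3, ice4, ice5 and basin_mid below 0.11 m and (distance between each of ice6, ice7, ice8 and basin_mid below 0.11 m or distance between each of ice6, ice7, ice9 and basin_mid below 0.11 m or distance between each of ice6, ice7, ice10 and basin_mid below 0.11 m or distance between each of ice6, ice8, ice9 and basin_mid below 0.11 m or distance between each of ice6, ice8, ice10 and basin_mid below 0.11 m or distance between each of ice6, ice9, ice10 and basin_mid below 0.11 m or distance between each of ice7, ice8, ice9 and basin_mid below 0.11 m or distance between each of ice7, ice8, ice10 and basin_mid below 0.11 m or distance between each of ice7, ice9, ice10 and basin_mid below 0.11 m or distance between each of ice8, ice9, ice10 and basin_mid below 0.11 m)))), for 0.3 s.
At the end, for the whole second after the job is handed in: Jars upright (within 0.15 rad) in the basin, undersides under 8 mm above its floor; at least eight ice cubes inside the basin; scoop flat (0.12 rad) with its origin over the mat and under 9 mm above it; carton in the basket (all of step 1 and (((distance between each of ice1, ice2, ice3 and basin_mid below 0.11 m or distance between each of ice1, ice2, ice4 and basin_mid below 0.11 m or distance between each of ice1, ice2, ice5 and basin_mid below 0.11 m or distance between each of ice1, ice3, ice4 and basin_mid below 0.11 m or distance between each of ice1, ice3, ice5 and basin_mid below 0.11 m or distance between each of ice1, ice4, ice5 and basin_mid below 0.11 m or distance between each of ice2, ice3, ice4 and basin_mid below 0.11 m or distance between each of ice2, ice3, ice5 and basin_mid below 0.11 m or distance between each of ice2, ice4, ice5 and basin_mid below 0.11 m or distance between each of ice3, ice4, ice5 and basin_mid below 0.11 m) and distance between each of ice6, ice7, ice8, ice9, ice10 and basin_mid below 0.11 m) or ((distance between each of ice1, ice2, ice3, ice4 and basin_mid below 0.11 m or distance between each of ice1, ice2, ice3, ice5 and basin_mid below 0.11 m or distance between each of ice1, ice2, ice4, ice5 and basin_mid below 0.11 m or distance between each of ice1, ice3, ice4, ice5 and basin_mid below 0.11 m or distance between each of ice2, ice3, ice4, ice5 and basin_mid below 0.11 m) and (distance between each of ice6, ice7, ice8, ice9 and basin_mid below 0.11 m or distance between each of ice6, ice7, ice8, ice10 and basin_mid below 0.11 m or distance between each of ice6, ice7, ice9, ice10 and basin_mid below 0.11 m or distance between each of ice6, ice8, ice9, ice10 and basin_mid below 0.11 m or distance between each of ice7, ice8, ice9, ice10 and basin_mid below 0.11 m)) or (distance between each of ice1, ice2, ice3, ice4, ice5 and basin_mid below 0.11 m and (distance between each of ice6, ice7, ice8 and basin_mid below 0.11 m or distance between each of ice6, ice7, ice9 and basin_mid below 0.11 m or distance between each of ice6, ice7, ice10 and basin_mid below 0.11 m or distance between each of ice6, ice8, ice9 and basin_mid below 0.11 m or distance between each of ice6, ice8, ice10 and basin_mid below 0.11 m or distance between each of ice6, ice9, ice10 and basin_mid below 0.11 m or distance between each of ice7, ice8, ice9 and basin_mid below 0.11 m or distance between each of ice7, ice8, ice10 and basin_mid below 0.11 m or distance between each of ice7, ice9, ice10 and basin_mid below 0.11 m or distance between each of ice8, ice9, ice10 and basin_mid below 0.11 m))) and z of scoop in the frame of mat between -0.005 and 0.012 m and x of scoop in the frame of mat between -0.07 and 0.07 m and y of scoop in the frame of mat between -0.13 and 0.13 m and angle between scoop's own z axis and vertical below 0.12 rad and z of carton in the frame of basket between -0.005 and 0.06 m and x of carton in the frame of basket between -0.133 and 0.133 m and y of carton in the frame of basket between -0.058 and 0.058 m); the robot touches nothing.
It fails at once if the fingers press on an ice cube (over 1.5 N) (contact force between the fingers and ice1 above 1.5 N or contact force between the fingers and ice2 above 1.5 N or contact force between the fingers and ice3 above 1.5 N or contact force between the fingers and ice4 above 1.5 N or contact force between the fingers and ice5 above 1.5 N or contact force between the fingers and ice6 above 1.5 N or contact force between the fingers and ice7 above 1.5 N or contact force between the fingers and ice8 above 1.5 N or contact force between the fingers and ice9 above 1.5 N or contact force between the fingers and ice10 above 1.5 N).
Of jar1, jar2, jar3 only 2 to 3 are there at a start; the rules pass over those that are not, and their reading is None.
At some moment in a run one of jar1, jar2, jar3, scoop may be knocked a few centimetres aside while the robot is not near it.
It also fails if it takes over 210 s, if anything falls off the work surface, if the arm or the gripper's body presses on something with over 40 N, if the wrist force passes 120 N, or if a joint passes its speed limit or range.

## Working session

There is one attempt and no reset: what is moved stays moved. The work goes in short steps, Python scripts to look and compute and a tool call to move; the robot and the scene stay as the last step left them, time stands still between calls to the robot, and variables do not carry over. Pictures are saved under pics/ and viewed, at most 14 in all, crops included, and the job is handed in when it is done.

Besides the shell and the picture viewer there is one more tool, called after "Call:" as name(argument=value, ...), one argument or row to a line, values as JSON. arm_command: Moves the arm, as the interface text tells. Its arguments: {"type":"object","properties":{"motion":{"type":"array"},"hand":{"type":"number"},"grip_force":{"type":"number"}},"required":["motion"]}

```bash
ls; mkdir -p pics; python3 - <<'E'
from workcell import readout, viewer, robot
import cv2, numpy as np
np.set_printoptions(precision=4,suppress=True)
print(readout.read_state())
a=viewer.capture("scene");b=viewer.capture("top")
cv2.imwrite("pics/s1.png",a);cv2.imwrite("pics/t1.png",b)
for c in("scene","top","wrist"):print(c,viewer.camera_params(c))
E
```

```text
pics
{'time': 0.0, 'q': array([ 1.158 ,  0.2766,  1.5061, -0.    ,  1.3607, -0.121 ]), 'joint_vel': array([-0.0016,  0.0009, -0.0001,  0.0017, -0.0012,  0.0001]), 'joint_torque': array([  0.0007, -40.4586, -23.7224,   0.0702,   0.0346,  -0.0001]), 'tcp_pos': array([165.206 , 550.177 , 204.6371]), 'tcp_rot': array([-0.0002,  0.1454,  0.9894, -0.0009]), 'contact_force': array([-0.1016, -0.5069,  1.321 ]), 'wrist_torque': array([ 0.0309, -0.0514, -0.0226]), 'grip_force': 0.0, 'finger_gap': 93.81603250735482}
scene {'camera_matrix': array([[514.2601,   0.    , 327.1311],
       [  0.    , 514.2601, 243.9343],
       [  0.    ,   0.    ,   1.    ]]), 'distortion': array([-0.0131,  0.    ,  0.    ,  0.    ,  0.    ]), 'R': array([[ 0.1681,  0.9858,  0.0014],
       [ 0.5766, -0.0972, -0.8112],
       [-0.7995,  0.1372, -0.5847]]), 't': array([ -67.7815, -215.3939, 1418.1984])}
top {'camera_matrix': array([[566.1217,   0.    , 312.808 ],
       [  0.    , 566.1217, 235.6696],
       [  0.    ,   0.    ,   1.    ]]), 'distortion': array([-0.0281,  0.    ,  0.    ,  0.    ,  0.    ]), 'R': array([[-0.0866, -0.9962,  0.0001],
       [-0.9728,  0.0845, -0.2155],
       [ 0.2147, -0.0187, -0.9765]]), 't': array([  15.9343,  486.9477, 1104.0814])}
wrist {'camera_matrix': array([[333.651 ,   0.    , 321.4331],
       [  0.    , 333.651 , 241.382 ],
       [  0.    ,   0.    ,   1.    ]]), 'distortion': array([-0.0199,  0.    ,  0.    ,  0.    ,  0.    ]), 'mount': array([[   0.0008,   -0.9717,   -0.2363,   68.9168],
       [   1.    ,    0.0007,    0.0008,    0.076 ],
       [  -0.0006,   -0.2363,    0.9717, -179.256 ],
       [   0.    ,    0.    ,    0.    ,    1.    ]])}
```

View pics/s1.png

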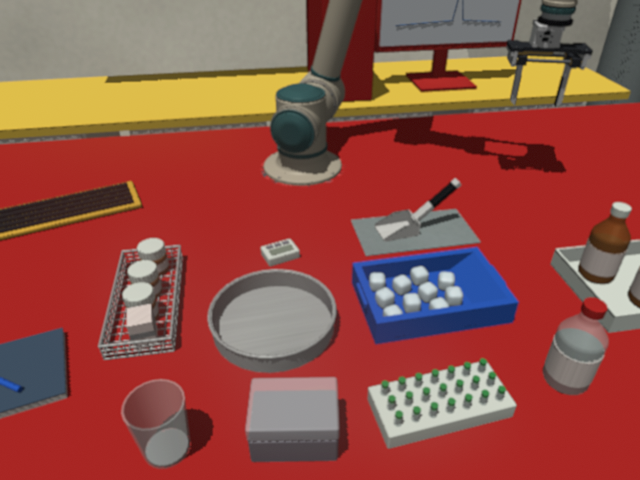

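View pics/t1.png

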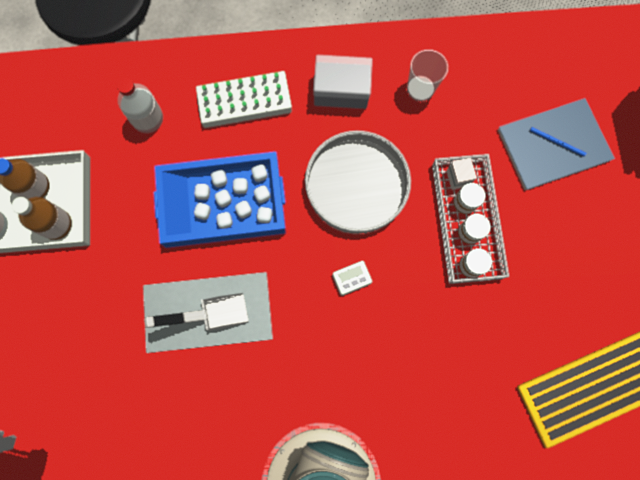

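The top view shows the basket's three jar caps at (471,196), (475,228) and (477,263) and the carton at (462,170). The basin is at (357,182), the tub at (220,198) with its slope on the left (+y) end, and the scoop at (205,315) with its nose towards -y. The scene view agrees with this layout. Next I'll fit the poses.

```bash
cat > h.py <<'E'
from workcell import readout, viewer, robot
import cv2, numpy as np
from scipy.optimize import minimize
from scipy.spatial.transform import Rotation as Ro
np.set_printoptions(precision=4,suppress=True)
def cam(c):
    p=viewer.camera_params(c)
    if c!="wrist": R,t=np.array(p["R"]),np.array(p["t"])
    else:
        s=readout.read_state(); M=np.array(p["mount"]); q=s["tcp_rot"]
        T=np.eye(4);T[:3,:3]=Ro.from_quat([q[1],q[2],q[3],q[0]]).as_matrix();T[:3,3]=s["tcp_pos"]
        I=np.linalg.inv(T@M);R,t=I[:3,:3],I[:3,3]
    return np.array(p["camera_matrix"]),np.array(p["distortion"]),R,t
def proj(C,X): return cv2.projectPoints(np.asarray(X,float).reshape(-1,3),cv2.Rodrigues(C[2])[0],C[3],C[0],C[1])[0].reshape(-1,2)
def unproj(C,uv,z):
    n=cv2.undistortPoints(np.asarray(uv,float).reshape(-1,1,2),C[0],C[1]).reshape(-1,2)
    d=np.c_[n,np.ones(len(n))]@C[2]; o=-C[2].T@C[3]
    return o+d*((z-o[2])/d[:,2])[:,None]
def box(x0,x1,y0,y1,z0,z1): return np.array([[x,y,z] for x in(x0,x1) for y in(y0,y1) for z in(z0,z1)],float)
def cyl(r,z0,z1): a=np.linspace(0,2*np.pi,32);return np.array([[r*np.cos(t),r*np.sin(t),z] for t in a for z in(z0,z1)])
M={"tub":[box(-84,84,-129,129,0,50)],"basin":[cyl(111,0,41)],"basket":[box(-132,132,-57,57,0,35)],"carton":[box(-23,23,-20,20,0,56)],
"mat":[box(-70,70,-130,130,0,3)],"jar1":[cyl(26,0,60)],
"scoop":[np.array([[50,y,z] for y in(-31,31) for z in(0,8)]+[[-32,y,z] for y in(-31,31) for z in(0,32)],float),
 np.array([[-30,y,22+d] for y in(-10,10) for d in(-9,9)]+[[-130,y,106+d] for y in(-10,10) for d in(-9,9)],float)]}
def fit(masks,name,p0,z0,yaw=True,hull=True):
    """masks: list of (C,mask)"""
    S=[]
    for C,m in masks:
        m=m.astype(np.uint8)
        if hull:
            c=cv2.convexHull(np.argwhere(m)[:,::-1].astype(np.int32)); m=cv2.fillConvexPoly(np.zeros((480,640),np.uint8),c,1)
        S.append((C,m.astype(float)))
    def f(p):
        a=p[2] if yaw else p0[2]; R=Ro.from_euler('z',a).as_matrix(); e=0
        for C,m in S:
            r=np.zeros((480,640),np.uint8)
            for P in M[name]:
                h=cv2.convexHull(proj(C,P@R.T+[p[0],p[1],z0]).astype(np.float32))
                t=np.zeros_like(r);cv2.fillConvexPoly(t,np.round(h*16).astype(np.int32),255,cv2.LINE_AA,4); r=np.maximum(r,t)
            e+=np.abs(r/255.-m).sum()/m.sum()
        return e
    s=np.array([[p0[0],p0[1],p0[2]]]*4,float);s[1,0]+=15;s[2,1]+=15;s[3,2]+=.15
    r=minimize(f,p0,method="Nelder-Mead",options=dict(initial_simplex=s,xatol=.05,fatol=1e-4))
    return r.x,r.fun
def look(c,n):
    return [d for d in viewer.outline_of(c,n)]
E
python3 - <<'E'
from h import *
for c in("top","scene"): viewer.capture(c)
Ct,Cs=cam("top"),cam("scene")
for n,z in [("tub",0),("basin",0),("basket",0),("mat",0),("carton",3),("scoop",3)]:
    ms=[]
    for c,C in(("top",Ct),("scene",Cs)):
        d=look(c,n)
        print(n,c,[(round(x["score"],2),x["rect"]) for x in d[:3]])
        if d: ms.append((C,d[0]["region"],d[0]["rect"]))
    r=ms[0][2];p=unproj(Ct,[[(r[0]+r[2])/2,(r[1]+r[3])/2]],z)[0]
    p0=[p[0],p[1],-np.pi/2 if n=="scoop" else 0]
    for k in([ms[:1],ms]): print("   ",fit([m[:2] for m in k],n,p0,z,hull=n!="scoop",yaw=n!="basin"))
d=look("top","jar1")
for x in d:
    r=x["rect"];p=unproj(Ct,[[(r[0]+r[2])/2,(r[1]+r[3])/2]],40)[0]
    print("jar",round(x["score"],2),r,fit([(Ct,x["region"])],"jar1",[p[0],p[1],0],3,yaw=False))
d=look("top","ice1")
for x in d:
    r=x["rect"];print("ice",round(x["score"],2),unproj(Ct,[[(r[0]+r[2])/2,(r[1]+r[3])/2]],27)[0][:2])
E
```

```text
tub top [(0.63, [153.1, 152.0, 286.6, 250.3]), (0.41, [432.4, 152.1, 506.0, 285.4])]
tub scene [(0.65, [351.3, 250.0, 516.1, 344.4])]
    (array([588.4264, 162.0712,   0.0341]), np.float64(0.027130777913322867))
    (array([588.3952, 162.342 ,   0.0372]), np.float64(0.046168080037991166))
basin top [(0.85, [306.6, 135.1, 408.8, 235.0])]
basin scene [(0.66, [391.5, 274.2, 412.5, 295.1]), (0.37, [430.7, 297.0, 448.7, 309.4])]
    (array([ 604.5314, -131.9255,    0.0695]), np.float64(0.03586585950169541))
    (array([-2764.1855,  1711.8902,    10.4833]), np.float64(2.0))
basket top [(0.81, [433.8, 153.5, 507.8, 285.2]), (0.68, [146.5, 293.8, 250.2, 332.0])]
basket scene [(0.56, [101.1, 244.5, 181.7, 359.0]), (0.5, [134.9, 239.9, 167.1, 273.2]), (0.42, [420.8, 281.7, 439.0, 302.0])]
    (array([ 504.4498, -361.2928,    0.003 ]), np.float64(0.02127033262884424))
    (array([ 504.2185, -360.9273,    0.0065]), np.float64(0.045852123072613576))
mat top [(0.7, [141.6, 271.7, 270.6, 354.2]), (0.54, [433.6, 152.3, 508.0, 286.4]), (0.54, [190.5, 200.2, 206.6, 218.4])]
mat scene [(0.86, [352.7, 2
[... 800 characters left out ...]
0.071 ]), np.float64(0.07073767746257503))
jar 0.74 [461.4, 249.2, 491.2, 279.1] (array([ 403.7034, -354.5255,    0.0311]), np.float64(0.10559408229311143))
jar 0.59 [454.2, 181.5, 483.4, 208.5] (array([ 543.5927, -361.0379,    0.017 ]), np.float64(0.13170828043447594))
ice 0.78 [639.8256  73.7844]
ice 0.72 [617.8707 116.2395]
ice 0.71 [590.3103 156.6122]
ice 0.7 [540.9783 162.6606]
ice 0.68 [543.1128  68.2632]
ice 0.61 [563.1763 203.0274]
ice 0.54 [555.9834 118.0885]
ice 0.52 [603.7649 204.9865]
ice 0.46 [588.3039 165.3342]h.py:39: RuntimeWarning: invalid value encountered in cast
  t=np.zeros_like(r);cv2.fillConvexPoly(t,np.round(h*16).astype(np.int32),255,cv2.LINE_AA,4); r=np.maximum(r,t)
```

Call:
arm_command(
  motion=[
    [0,0,0,0,0,-5.58],
    [0,0,0,0,0,-5.58],
    [0,0,0,0,0,-5.58],
    [-0.013,-0.038,-0.002,0,0,0],
    [-0.013,-0.038,-0.002,0,0,0],
    [-0.013,-0.038,-0.002,0,0,0],
    [-0.013,-0.038,-0.002,0,0,0],
    [-0.013,-0.038,-0.002,0,0,0],
    [-0.013,-0.038,-0.002,0,0,0],
    [-0.013,-0.038,-0.002,0,0,0],
    [-0.013,-0.038,-0.002,0,0,0],
    [-0.013,-0.038,-0.002,0,0,0],
    [-0.013,-0.038,-0.002,0,0,0],
    [-0.013,-0.038,-0.002,0,0,0],
    [-0.013,-0.038,-0.002,0,0,0],
    [-0.013,-0.038,-0.002,0,0,0],
    [-0.013,-0.038,-0.002,0,0,0],
    [-0.013,-0.038,-0.002,0,0,0],
    [-0.013,-0.038,-0.002,0,0,0],
    [-0.013,-0.038,-0.002,0,0,0],
  ],
  hand=1,
  grip_force=20,
)

```text
time: 2.57
tcp_pos: [386.8, -97.4, 239.9]
tcp_rot: [0.001, 0.0, 1.0, -0.0]
contact_force: [1.3, 0.3, 0.4]
finger_gap: 94.3
grip_force: 0.0
```

Call:
arm_command(
  motion=[
    [-0.013,-0.038,-0.002,0,0,0],
    [-0.013,-0.038,-0.002,0,0,0],
    [-0.013,-0.038,-0.002,0,0,0],
    [-0.013,-0.038,-0.002,0,0,0],
    [-0.013,-0.038,-0.002,0,0,0],
    [-0.013,-0.038,-0.002,0,0,0],
    [-0.013,-0.038,-0.002,0,0,0],
    [0,0,0,0,0,0],
    [0,0,0,0,0,0],
  ],
)

```text
time: 3.32
tcp_pos: [477.9, -362.9, 252.2]
tcp_rot: [-0.001, 0.001, 1.0, 0.001]
contact_force: [-0.7, -0.3, 0.6]
finger_gap: 94.2
grip_force: 0.0
```

```bash
cat > look.py <<'E'
from h import *
import sys
s=readout.read_state();print("t",s["time"],"tcp",s["tcp_pos"],s["tcp_rot"],"q",s["q"])
def jars(c):
    C=cam(c);viewer.capture(c)
    for x in look(c,"jar1"):
        if x["score"]<.3: continue
        r=x["rect"];p=unproj(C,[[(r[0]+r[2])/2,(r[1]+r[3])/2]],40)[0]
        f=fit([(C,x["region"])],"jar1",[p[0],p[1],0],3,yaw=False)
        print(c,"jar",round(x["score"],2),np.array(r),f[0][:2],round(f[1],3))
for c in sys.argv[1:]: jars(c)
E
python3 look.py wrist top
```

```text
t 3.3167 tcp [ 477.9093 -362.9288  252.2084] [-0.0005  0.001   1.      0.0006] q [-0.7655  0.294   1.3642  0.0002  1.4851 -2.3344]
wrist jar 0.79 [308.5 131.9 352.1 179.8] [ 403.7512 -352.8524] 0.074
wrist jar 0.66 [301.6 247.8 350.7 296.8] [ 542.116 -360.36 ] 0.077
wrist jar 0.58 [298.4 195.7 342.9 246.1] [ 476.1782 -361.0028] 0.058
wrist jar 0.58 [409.8 229.  588.6 381.9] [538.0199 -86.6203] 0.847
top jar 0.83 [455.7 216.3 475.9 243.4] [ 475.1437 -337.8799] 1.239
top jar 0.62 [234.9 202.7 251.4 217.8] [546.5889 109.2158] 2.242
top jar 0.56 [452.1 180.5 480.7 213.6] [ 541.6427 -360.7739] 0.28
```

Call:
arm_command(
  motion=[
    [0,0,0.035,0,0,0],
    [0.001,0.001,0.04,0,0,0],
    [0,0,0.04,0,0,0],
    [0,0,0.04,0,0,0],
    [0,0,0.03,0,0,0],
    [0,0,0.02,0,0,0],
    [0,0,0.006,0,0,0],
    [0,0,0,0,0,0],
  ],
)

```text
time: 4.18
tcp_pos: [475.9, -358.2, 41.5]
tcp_rot: [-0.001, -0.001, 1.0, 0.001]
contact_force: [-0.0, -0.6, 0.1]
finger_gap: 94.0
grip_force: 0.0
```

Call:
arm_command(
  motion=[
    [0,0,0,0,0,0],
    [0,0,0,0,0,0],
    [0,0,0,0,0,0],
    [0,0,0,0,0,0],
    [0,0,0,0,0,0],
    [0,0,0,0,0,0],
  ],
  hand=0,
  grip_force=20,
)

```text
time: 4.68
tcp_pos: [477.0, -360.4, 43.1]
tcp_rot: [0.0, -0.0, 1.0, -0.0]
contact_force: [-0.5, 0.2, -0.0]
finger_gap: 57.3
grip_force: 0.0
```

Call:
arm_command(
  motion=[
    [0,0,0,0,0,0],
    [0,0,0,0,0,0],
    [0,0,0,0,0,0],
  ],
)

```text
time: 4.93
tcp_pos: [476.9, -360.5, 42.8]
tcp_rot: [0.0, -0.0, 1.0, -0.0]
contact_force: [0.1, -0.1, 2.6]
finger_gap: 51.8
grip_force: 20.0
```

Call:
arm_command(
  motion=[
    [0,0,-0.01,0,0,0],
    [0,0,-0.02,0,0,0],
    [0,0,-0.03,0,0,0],
    [0,0,-0.03,0,0,0],
    [0,0,0,0,0,0],
  ],
)

```text
time: 5.35
tcp_pos: [479.7, -362.8, 138.7]
tcp_rot: [0.004, -0.0, 1.0, -0.004]
contact_force: [0.2, -1.4, -0.1]
finger_gap: 51.9
grip_force: 20.0
```

Call:
arm_command(
  motion=[
    [-0.021,0.028,0,0,0,0],
    [-0.021,0.028,0,0,0,0],
    [-0.021,0.028,0,0,0,0],
    [-0.021,0.028,0,0,0,0],
    [-0.021,0.028,0,0,0,0],
    [-0.021,0.027,0,0,0,0],
    [0,0,0,0,0,0],
    [0,0,0.02,0,0,0],
    [0,0,0.03,0,0,0],
    [0,0,0.025,0,0,0],
    [0,0,0.01,0,0,0],
    [0,0,0.005,0,0,0],
    [0,0,0,0,0,0],
  ],
)

```text
time: 6.43
tcp_pos: [601.6, -192.8, 42.5]
tcp_rot: [-0.001, -0.0, 1.0, 0.001]
contact_force: [0.1, -0.1, -0.7]
finger_gap: 51.7
grip_force: 20.0
```

```bash
python3 look.py; python3 - <<'E'
from h import *
cv2.imwrite("pics/s2.png",viewer.capture("scene"))
E
```

```text
t 6.4333 tcp [ 601.576  -192.7519   42.5466] [-0.0011 -0.0001  1.      0.0006] q [-0.4203  0.4842  1.6054  0.0003  1.0546 -1.9914]
```

View pics/s2.png

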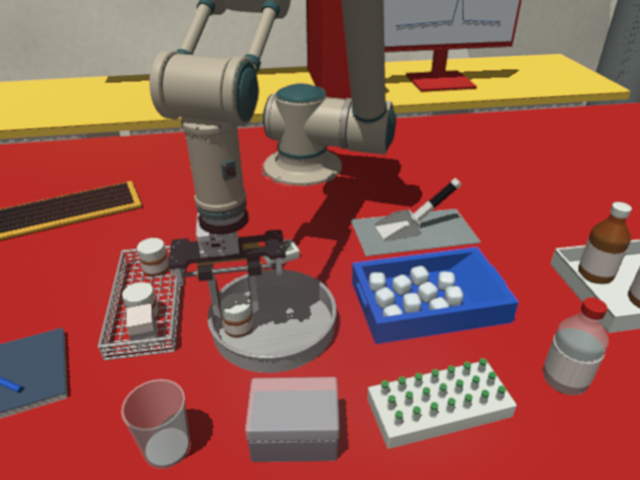

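The jar stands in the gripper inside the basin at (237,318). Releasing it.

Call:
arm_command(
  motion=[
    [0,0,0,0,0,0],
    [0,0,0,0,0,0],
    [0,0,0,0,0,0],
    [0,0,-0.02,0,0,0],
    [0,0,-0.035,0,0,0],
    [0,0,-0.035,0,0,0],
  ],
  hand=0.7,
)

```text
time: 6.98
tcp_pos: [601.8, -192.8, 132.4]
tcp_rot: [-0.001, -0.0, 1.0, 0.001]
contact_force: [1.2, -1.0, 0.2]
finger_gap: 65.7
grip_force: 0.0
```

Call:
arm_command(
  motion=[
    [0.012,-0.033,0,0,0,0],
    [0.012,-0.033,0,0,0,0],
    [0.012,-0.034,0,0,0,0],
    [0.012,-0.033,0,0,0,0],
    [0.012,-0.033,0,0,0,0],
    [0,0,0,0,0,0],
    [0,0,0.02,0,0,0],
    [0,0,0.03,0,0,0],
    [0,0,0.025,0,0,0],
    [0,0,0.01,0,0,0],
    [0,0,0.005,0,0,0],
    [0,0,0,0,0,0],
  ],
  hand=1,
)

```text
time: 7.98
tcp_pos: [542.7, -358.6, 41.8]
tcp_rot: [-0.0, -0.0, 1.0, 0.001]
contact_force: [0.6, -0.2, 0.6]
finger_gap: 94.0
grip_force: 0.0
```

Call:
arm_command(
  motion=[
    [0,0,0,0,0,0],
    [0,0,0,0,0,0],
    [0,0,0,0,0,0],
    [0,0,0,0,0,0],
    [0,0,0,0,0,0],
    [0,0,0,0,0,0],
    [0,0,0,0,0,0],
    [0,0,0,0,0,0],
    [0,0,0,0,0,0],
  ],
  hand=0,
)

```text
time: 8.73
tcp_pos: [542.9, -359.4, 42.8]
tcp_rot: [0.0, -0.0, 1.0, -0.0]
contact_force: [-0.3, -1.2, 1.5]
finger_gap: 51.5
grip_force: 20.0
```

Call:
arm_command(
  motion=[
    [0,0,-0.02,0,0,0],
    [0,0,-0.035,0,0,0],
    [0,0,-0.035,0,0,0],
    [-0.02,0.032,0,0,0,0],
    [-0.02,0.032,0,0,0,0],
    [-0.02,0.032,0,0,0,0],
    [-0.02,0.032,0,0,0,0],
    [-0.02,0.032,0,0,0,0],
    [-0.02,0.032,0,0,0,0],
    [0,0,0,0,0,0],
    [0,0,0.02,0,0,0],
    [0,0,0.03,0,0,0],
    [0,0,0.025,0,0,0],
    [0,0,0.01,0,0,0],
    [0,0,0.005,0,0,0],
    [0,0,0,0,0,0],
  ],
)

```text
time: 10.07
tcp_pos: [661.6, -166.9, 42.6]
tcp_rot: [-0.001, -0.0, 1.0, 0.001]
contact_force: [0.5, -0.8, -1.2]
finger_gap: 51.9
grip_force: 20.0
```

Call:
arm_command(
  motion=[
    [0,0,0,0,0,0],
    [0,0,0,0,0,0],
    [0,0,0,0,0,0],
    [0,0,-0.02,0,0,0],
    [0,0,-0.035,0,0,0],
    [0,0,-0.035,0,0,0],
  ],
  hand=0.7,
)

```text
time: 10.57
tcp_pos: [661.8, -166.9, 132.3]
tcp_rot: [-0.001, -0.0, 1.0, 0.001]
contact_force: [0.2, 0.3, -0.0]
finger_gap: 65.9
grip_force: 0.0
```

Call:
arm_command(
  motion=[
    [0.0325,-0.0235,0,0,0,0],
    [0.0325,-0.0235,0,0,0,0],
    [0.0325,-0.0235,0,0,0,0],
    [0.0325,-0.0235,0,0,0,0],
    [0.0325,-0.0235,0,0,0,0],
    [0.0325,-0.0235,0,0,0,0],
    [0.0325,-0.0235,0,0,0,0],
    [0.0325,-0.0215,-0.04,0,0,0],
    [0,0,-0.04,0,0,0],
    [0,0,0,0,0,0],
  ],
  hand=1,
)

```text
time: 11.4
tcp_pos: [412.5, -352.3, 209.7]
tcp_rot: [0.005, 0.002, 1.0, -0.005]
contact_force: [0.5, -0.6, 0.1]
finger_gap: 94.2
grip_force: 0.0
```

```bash
python3 look.py wrist top
```

```text
t 11.4 tcp [ 412.4966 -352.3141  209.6567] [ 0.0046  0.0015  1.     -0.0052] q [-0.8351  0.2164  1.5769 -0.0001  1.3344 -2.4028]
wrist jar 0.94 [295.7 189.2 349.3 244.8] [ 404.1804 -352.9618] 0.047
wrist jar 0.77 [429.7 374.4 469.6 410.4] [ 628.8483 -205.7204] 2.29
wrist jar 0.66 [443.  406.3 475.7 414.1] [ 655.6868 -191.2675] 10.81
wrist jar 0.57 [412.  283.5 558.1 419.6] [ 526.7179 -163.232 ] 0.709
top jar 0.72 [372.7 162.3 399.4 198. ] [ 602.0049 -192.2347] 0.061
top jar 0.66 [357.3 136.7 383.7 163.7] [ 663.3846 -168.0439] 0.136
top jar 0.48 [461.8 251.8 471.9 267.6] [ 418.0952 -310.9033] 13.529
```

Call:
arm_command(
  motion=[
    [0,0,0.035,0,0,0],
    [0,0,0.035,0,0,0],
    [0,0,0.035,0,0,0],
    [0,0,0,0,0,0],
    [0,0,0,0,0,0],
  ],
)

```text
time: 12.02
tcp_pos: [409.9, -345.7, 95.0]
tcp_rot: [-0.002, -0.001, 1.0, 0.002]
contact_force: [-0.4, -0.4, 0.6]
finger_gap: 94.2
grip_force: 0.0
```

Call:
arm_command(
  motion=[
    [0.006,-0.007,0.005,0,0,0],
    [0,0,0.025,0,0,0],
    [0,0,0.015,0,0,0],
    [0,0,0.007,0,0,0],
    [0,0,0,0,0,0],
  ],
)

```text
time: 12.43
tcp_pos: [404.9, -355.2, 45.3]
tcp_rot: [-0.0, -0.0, 1.0, -0.0]
contact_force: [0.5, 1.7, 0.8]
finger_gap: 93.8
grip_force: 0.0
```

Call:
arm_command(
  motion=[
    [0,0,0,0,0,0],
    [0,0,0,0,0,0],
    [0,0,0,0,0,0],
    [0,0,0,0,0,0],
    [0,0,0,0,0,0],
    [0,0,0,0,0,0],
    [0,0,0,0,0,0],
    [0,0,0,0,0,0],
    [0,0,0,0,0,0],
  ],
  hand=0,
)

```text
time: 13.18
tcp_pos: [405.1, -354.6, 45.5]
tcp_rot: [0.0, -0.0, 1.0, 0.0]
contact_force: [0.5, 0.7, 3.1]
finger_gap: 51.4
grip_force: 20.0
```

Call:
arm_command(
  motion=[
    [0,0,-0.02,0,0,0],
    [0,0,-0.035,0,0,0],
    [0,0,-0.035,0,0,0],
    [-0.02,0.027,0,0,0,0],
    [-0.02,0.027,0,0,0,0],
    [-0.02,0.027,0,0,0,0],
    [-0.02,0.027,0,0,0,0],
    [-0.02,0.027,0,0,0,0],
    [-0.02,0.027,0,0,0,0],
    [-0.019,0.0255,0,0,0,0],
    [0,0,0,0,0,0],
    [0,0,0.02,0,0,0],
    [0,0,0.03,0,0,0],
    [0,0,0.025,0,0,0],
    [0,0,0.01,0,0,0],
    [0,0,0.005,0,0,0],
    [0,0,0,0,0,0],
  ],
)

```text
time: 14.6
tcp_pos: [543.1, -167.2, 45.4]
tcp_rot: [-0.001, -0.0, 1.0, 0.0]
contact_force: [0.9, -0.2, -1.2]
finger_gap: 51.6
grip_force: 20.0
```

Call:
arm_command(
  motion=[
    [0,0,0,0,0,0],
    [0,0,0,0,0,0],
    [0,0,0,0,0,0],
    [0,0,0,0,0,0],
    [0,0,-0.02,0,0,0],
    [0,0,-0.035,0,0,0],
    [0,0,-0.035,0,0,0],
    [0,0,-0.04,0,0,0],
    [0,0,-0.04,0,0,0],
    [0,0,0,0,0,0],
  ],
  hand=0.7,
)

```text
time: 15.43
tcp_pos: [548.4, -169.2, 224.2]
tcp_rot: [0.008, -0.0, 1.0, -0.003]
contact_force: [0.4, -0.4, 0.7]
finger_gap: 65.5
grip_force: 0.0
```

```bash
python3 look.py top wrist;python3 - <<'E'
from h import *
a=viewer.capture("top");cv2.imwrite("pics/t2.png",a)
C=cam("top")
for x in look("top","scoop")[:2]:
    r=x["rect"];p=unproj(C,[[(r[0]+r[2])/2,(r[1]+r[3])/2]],10)[0];print("scoop",x["score"],r,fit([(C,x["region"])],"scoop",[p[0],p[1]-20,-1.45],3,hull=False))
E
```

```text
t 15.4333 tcp [ 548.431  -169.1879  224.2193] [ 0.0075 -0.0002  1.     -0.0034] q [-0.4204  0.2549  1.4881 -0.      1.3821 -1.9917]
top jar 0.65 [234.2 178.6 246.3 195.9] [596.4202 112.2217] 2.431
top jar 0.6 [371.8 164.6 399.4 190.9] [ 601.4985 -194.193 ] 0.725
wrist jar 0.71 [274.  242.8 321.3 305. ] [ 600.7681 -192.749 ] 0.07
wrist jar 0.67 [298.3 294.2 349.2 339.8] [ 658.8147 -166.5279] 0.286
wrist jar 0.56 [292.4 189.8 341.3 242.6] [ 536.4482 -171.1737] 0.072
scoop 0.59 [173.5, 291.6, 250.9, 330.5] (array([352.8696, 175.4114,  -1.4582]), np.float64(0.4147914369367657))
scoop 0.39 [141.4, 273.2, 270.6, 344.1] (array([392.7728, 128.4463,  -1.5712]), np.float64(0.6480506231032479))
```

View pics/t2.png

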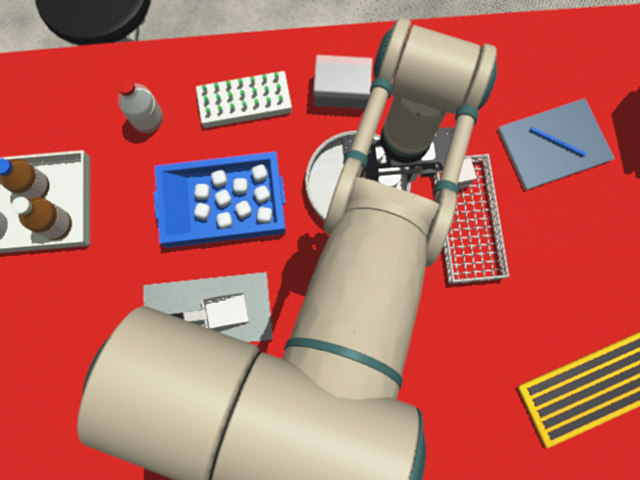

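Top view: the three jars are in the basin under the gripper, the basket holds only the carton, and the scoop is still on its mat at (225,312). I'll move to the scoop now.

Call:
arm_command(
  motion=[
    [0.0165,0.0355,-0.002,0,0,0],
    [0.0165,0.0355,-0.002,0,0,0],
    [0.0165,0.0355,-0.002,0,0,0],
    [0.0165,0.0355,-0.002,0,0,0],
    [0.0165,0.0355,-0.002,0,0,0],
    [0.0165,0.0355,-0.002,0,0,0],
    [0.0165,0.0355,-0.002,0,0,0],
    [0.0165,0.0355,-0.002,0,0,0],
    [0.0165,0.0355,-0.002,0,0,0],
    [0.0165,0.0355,-0.002,0,0,0],
    [0.0165,0.0355,-0.002,0,0,0],
    [0.0165,0.0355,-0.002,0,0,0],
    [0,0,0,0,0,6.9],
    [0,0,0,0,0,6.9],
    [0,0,0,0,0,6.9],
    [0,0,0,0,0,6.9],
    [0,0,0,0,0,6.9],
    [0,0,0,0,0,6.9],
    [0,0,0,0,0,6.9],
    [0,0,0,0,0,6.9],
  ],
  hand=1,
)

```text
time: 17.4
tcp_pos: [345.0, 258.4, 237.8]
tcp_rot: [-0.001, 0.466, 0.885, -0.001]
contact_force: [0.9, -0.0, -0.2]
finger_gap: 94.1
grip_force: 0.0
```

Call:
arm_command(
  motion=[
    [0,0,0,0,0,6.9],
    [0,0,0,0,0,6.9],
    [0,0,0,0,0,6.9],
    [0,0,0,0,0,6.9],
    [0,0,0,0,0,0],
    [0,0,0,0,0,0],
    [0,0,0,0,0,0],
  ],
)

```text
time: 17.98
tcp_pos: [345.4, 258.5, 238.6]
tcp_rot: [-0.0, 0.66, 0.751, -0.001]
contact_force: [-0.5, 0.5, -0.9]
finger_gap: 94.1
grip_force: 0.0
```

```bash
python3 look.py top;python3 - <<'E'
from h import *
cv2.imwrite("pics/w2.png",viewer.capture("wrist"));viewer.capture("scene")
for c in("wrist","top","scene"):
  C=cam(c)
  for x in look(c,"scoop")[:2]:
    r=x["rect"];print(c,"scoop",x["score"],r,fit([(C,x["region"])],"scoop",[352,175,-1.45],3,hull=False))
E
```

```text
t 17.9833 tcp [345.4459 258.5456 238.5842] [-0.0003  0.6602  0.7511 -0.0007] q [0.4809 0.0378 1.7188 0.     1.3866 0.3523]
top jar 0.87 [359.4 137.  385.1 167. ] [ 662.1735 -167.0832] 0.067
top jar 0.74 [372.4 161.8 398.  194.1] [ 600.8611 -192.8996] 0.141
top jar 0.57 [370.2 192.5 393.9 222.3] [ 537.5697 -172.6168] 0.146
top jar 0.5 [305.7 134.5 409.7 233.2] [ 644.0205 -193.5893] 0.913
wrist scoop 0.62 [293.1, 181.8, 341.8, 314.8] (array([351.6949, 176.4943,  -1.443 ]), np.float64(0.10505821510550624))
top scoop 0.63 [151.4, 291.5, 251.6, 332.1] (array([352.1736, 175.6849,  -1.4408]), np.float64(0.1451165565911569))
scene scoop 0.96 [375.1, 180.1, 458.7, 241.9] (array([348.9146, 175.3331,  -1.4373]), np.float64(0.20578549176680017))
```

View pics/w2.png

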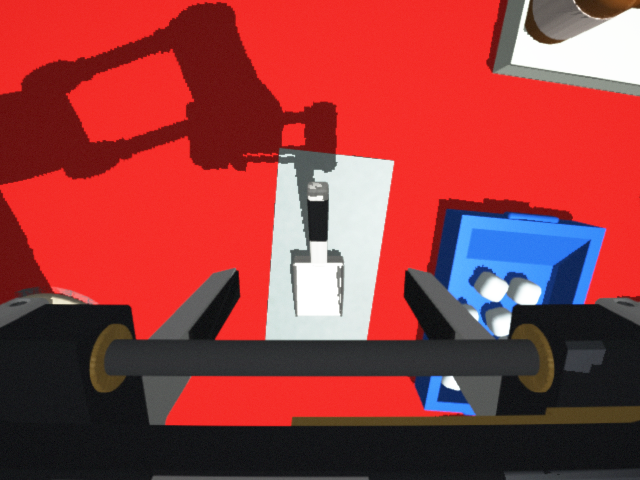

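Call:
arm_command(
  motion=[
    [0.0125,-0.004,0.03,0,0,0],
    [0,0,0.035,0,0,0],
    [0,0,0.035,0,0,0],
    [0,0,0.035,0,0,0],
    [0,0,0.025,0,0,0],
    [0,0,0.0125,0,0,0],
    [0,0,0.005,0,0,0],
    [0,0,0,0,0,0],
    [0,0,0,0,0,0],
  ],
)

```text
time: 19.08
tcp_pos: [340.9, 271.0, 62.4]
tcp_rot: [0.0, 0.661, 0.75, 0.001]
contact_force: [-0.2, -1.0, 0.0]
finger_gap: 94.0
grip_force: 0.0
```

Call:
arm_command(
  motion=[
    [0,0,0,0,0,0],
    [0,0,0,0,0,0],
    [0,0,0,0,0,0],
    [0,0,0,0,0,0],
    [0,0,0,0,0,0],
    [0,0,0,0,0,0],
    [0,0,0,0,0,0],
    [0,0,0,0,0,0],
    [0,0,0,0,0,0],
    [0,0,0,0,0,0],
    [0,0,0,0,0,0],
    [0,0,0,0,0,0],
    [0,0,0,0,0,0],
    [0,0,0,0,0,0],
  ],
  hand=0,
  grip_force=60,
)

```text
time: 20.25
tcp_pos: [340.3, 270.7, 61.8]
tcp_rot: [-0.0, 0.661, 0.75, 0.0]
contact_force: [-0.4, 0.5, 0.0]
finger_gap: 19.3
grip_force: 60.0
```

```bash
python3 - <<'E'
from h import *
s=readout.read_state();print(s["tcp_pos"],s["tcp_rot"],s["contact_force"],s["finger_gap"],s["grip_force"])
viewer.capture("scene");viewer.capture("top")
for c in("top","scene"):
  C=cam(c)
  for x in look(c,"scoop")[:1]:
    r=x["rect"];print(c,"scoop",x["score"],r,fit([(C,x["region"])],"scoop",[352,175,-1.45],3,hull=False))
E
```

```text
[340.2513 270.6539  61.7892] [-0.      0.6612  0.7502  0.    ] [-0.4083  0.4624  0.0274] 19.251399773067853 59.99976575374603
top scoop 0.86 [170.3, 294.5, 251.6, 329.6] (array([352.1941, 175.9943,  -1.4409]), np.float64(0.29095449500554943))
scene scoop 0.61 [372.6, 183.9, 459.7, 240.7] (array([348.7073, 175.5182,  -1.451 ]), np.float64(0.27127109550287776))
```

```bash
cat > plan.py <<'E'
from h import *
import json
TUB=np.array([588.4,162.2]);TY=0.036;BAS=np.array([604.5,-132.])
R0=np.array([[0,1,0],[1,0,0],[0,0,-1.]])
N=np.array([-145.4,0,58.8])
def pose(nx,ny,nz,th,yaw):
    R=Ro.from_euler('z',yaw).as_matrix()@Ro.from_euler('x',th,degrees=True).as_matrix()@R0
    return np.array([nx,ny,nz])-R@N,R
def tubp(x,y,z,th):  # nose in tub frame, z above bench
    c,s=np.cos(TY),np.sin(TY);return [TUB[0]+c*x-s*y,TUB[1]+s*x+c*y,z,th,TY]
def cur():
    s=readout.read_state();q=s["tcp_rot"];R=Ro.from_quat([q[1],q[2],q[3],q[0]]).as_matrix();return s["tcp_pos"],R
def params(p,R):
    n=p+R@N;Q=R@R0.T;yaw=np.arctan2(-Q[0,1],Q[1,1]);W=Ro.from_euler('z',-yaw).as_matrix()@Q
    return np.array([*n,np.degrees(np.arctan2(W[2,1],W[1,1])),yaw])
def rows(path,start=None):
    """path: [(params,nrows),...]"""
    p,R=cur();a=params(p,R);print("start nose",a);out=[]
    for b,n in path:
        b=np.array(b,float)
        for k in range(1,n+1):
            u=k/n; tp,tR=pose(*(a+(b-a)*u))
            d=np.round(R.T@(tp-p)/1000,4);w=np.round(np.degrees(Ro.from_matrix(R.T@tR).as_rotvec()),1)
            d=np.round(d*2000)/2000
            if np.linalg.norm(d)>.0415 or np.linalg.norm(w)>7.1: print("!!",len(out),d,w)
            p=p+R@d*1000;R=R@Ro.from_rotvec(np.radians(w)).as_matrix();out.append([*d.tolist(),*w.tolist()])
        a=b
    for i in range(0,len(out),20): print(json.dumps([[0 if v==0 else round(v,4) for v in r] for r in out[i:i+20]]))
def tub(lx,ly,c="top"):pass
E
python3 - <<'E'
from plan import *
a=params(*cur())
up=a.copy();up[2]=110;up[3]=-5
e=tubp(-3,66,90,37)
e2=tubp(-3,66,17,37)
rows([(up,5),(e,11),(e2,4)])
E
```

```text
start nose [358.5037 126.3928   2.9619   0.001    0.126 ]
[[0.001, 0, -0.019, 0, -1.0, 0], [0.0005, 0, -0.0185, 0, -1.0, 0], [0.0005, 0, -0.019, 0, -1.0, 0], [0, 0, -0.019, 0, -1.0, 0], [-0.0005, 0, -0.0185, 0, -1.0, 0], [0.0025, 0.0225, -0.0085, 0, 3.8, 0.5], [0.0025, 0.0225, -0.008, 0, 3.8, 0.4], [0.0025, 0.0225, -0.0075, 0, 3.9, 0.5], [0.0025, 0.0225, -0.007, -0.1, 3.8, 0.5], [0.0025, 0.022, -0.006, -0.1, 3.8, 0.4], [0.003, 0.022, -0.006, -0.1, 3.8, 0.5], [0.0025, 0.022, -0.0055, -0.2, 3.8, 0.4], [0.002, 0.022, -0.005, -0.2, 3.8, 0.5], [0.0025, 0.022, -0.0045, -0.2, 3.9, 0.4], [0.002, 0.0215, -0.004, -0.2, 3.8, 0.4], [0.0015, 0.0215, -0.0035, -0.3, 3.8, 0.4], [-0.011, 0, 0.0145, 0, 0, 0], [-0.011, 0, 0.0145, 0, 0, 0], [-0.011, 0, 0.0145, 0, 0, 0], [-0.011, 0, 0.015, 0, 0, 0]]
```

Call:
arm_command(
  motion=[
    [0.001,0,-0.019,0,-1.0,0],
    [0.0005,0,-0.0185,0,-1.0,0],
    [0.0005,0,-0.019,0,-1.0,0],
    [0,0,-0.019,0,-1.0,0],
    [-0.0005,0,-0.0185,0,-1.0,0],
    [0.0025,0.0225,-0.0085,0,3.8,0.5],
    [0.0025,0.0225,-0.008,0,3.8,0.4],
    [0.0025,0.0225,-0.0075,0,3.9,0.5],
    [0.0025,0.0225,-0.007,-0.1,3.8,0.5],
    [0.0025,0.022,-0.006,-0.1,3.8,0.4],
    [0.003,0.022,-0.006,-0.1,3.8,0.5],
    [0.0025,0.022,-0.0055,-0.2,3.8,0.4],
    [0.002,0.022,-0.005,-0.2,3.8,0.5],
    [0.0025,0.022,-0.0045,-0.2,3.9,0.4],
    [0.002,0.0215,-0.004,-0.2,3.8,0.4],
    [0.0015,0.0215,-0.0035,-0.3,3.8,0.4],
    [0,0,0,0,0,0],
    [0,0,0,0,0,0],
  ],
)

```text
time: 21.95
tcp_pos: [580.8, 307.2, 222.7]
tcp_rot: [-0.229, 0.66, 0.681, 0.219]
contact_force: [-0.6, -0.2, -1.4]
finger_gap: 19.5
grip_force: 60.0
```

```bash
python3 - <<'E'
from plan import *
s=readout.read_state();print(s["time"],s["q"],s["contact_force"],s["finger_gap"])
rows([(tubp(-3,66,17,37),6)])
a=viewer.capture("scene");cv2.imwrite("pics/s3.png",cv2.resize(a[130:370,260:580],(800,600)))
E
```

```text
21.95 [ 0.0058  0.3434  1.5613  0.6678  1.3245 -0.2246] [-0.5918 -0.1777 -1.4079] 19.488752294675937
start nose [583.0624 226.3408  88.307   36.9353   0.031 ]
[[-0.007, -0.0005, 0.0095, -0.2, 0, 0], [-0.007, 0, 0.01, 0, 0, -0.1], [-0.007, 0, 0.0095, 0.1, 0, 0], [-0.0065, 0, 0.0095, 0, 0, -0.1], [-0.007, 0, 0.0095, 0, 0.1, 0], [-0.007, 0, 0.01, 0, 0, 0]]
```

View pics/s3.png

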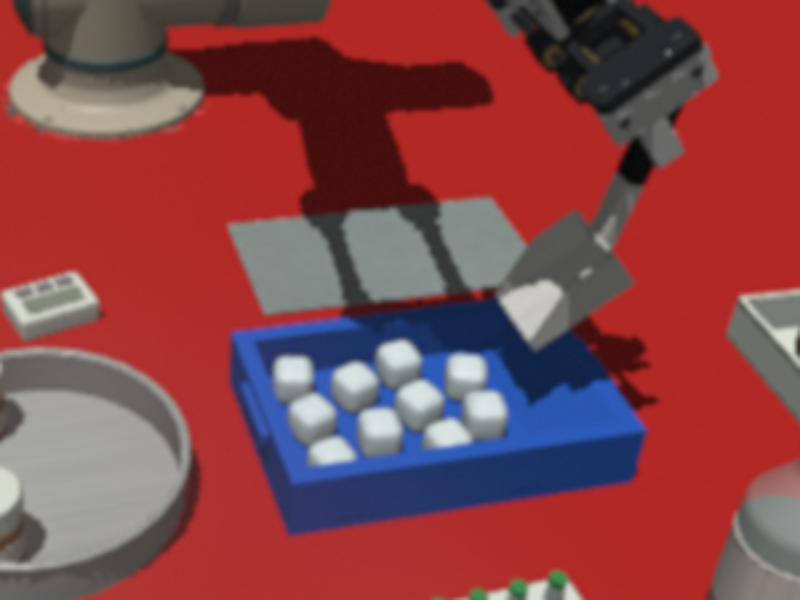

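Picture: the scoop is held nose-down above the slope end of the tub, at about (530,320) in the crop, and all ten cubes are ahead of it. Lowering it now.

Call:
arm_command(
  motion=[
    [-0.007,-0.0005,0.0095,-0.2,0,0],
    [-0.007,0,0.01,0,0,-0.1],
    [-0.007,0,0.0095,0.1,0,0],
    [-0.0065,0,0.0095,0,0,-0.1],
    [-0.007,0,0.0095,0,0.1,0],
    [-0.007,0,0.01,0,0,0],
    [-0.001,0,0.001,0,0,0],
    [-0.0005,0,0.001,0,0,0],
    [0,0,0,0,0,0],
    [0,0,0,0,0,0],
  ],
)

```text
time: 22.83
tcp_pos: [580.3, 310.6, 151.2]
tcp_rot: [-0.228, 0.657, 0.683, 0.222]
contact_force: [0.3, -0.7, -1.3]
finger_gap: 19.8
grip_force: 60.0
```

Call:
arm_command(
  motion=[
    [-0.0005,0,0.001,0,0,0],
    [0,0,0,0,0,0],
  ],
)

```text
time: 23.0
tcp_pos: [580.2, 310.7, 150.0]
tcp_rot: [-0.228, 0.657, 0.683, 0.222]
contact_force: [0.6, 0.6, -1.5]
finger_gap: 19.3
grip_force: 60.0
```

```bash
python3 - <<'E'
from plan import *
z=13
rows([(tubp(-3,50,z,33),4),(tubp(-3,30,z,24),4),(tubp(-3,10,z,14),4),(tubp(-3,-12,z,3),4),(tubp(-3,-40,z,1),4)])
E
```

```text
start nose [583.7258 230.2722  15.3935  37.1024   0.0402]
[[-0.003, 0, 0.0005, 0.3, -1.0, 0], [-0.003, 0, 0.0005, -0.1, -1.1, 0.1], [-0.003, 0, 0.0005, 0, -1.0, 0], [-0.003, 0, 0.0005, 0, -1.0, 0.1], [-0.002, 0, 0.003, 0, -2.3, 0], [-0.002, 0, 0.003, 0, -2.2, 0], [-0.0025, 0, 0.0035, 0, -2.3, 0], [-0.002, 0, 0.0035, 0, -2.2, 0], [-0.0025, 0, 0.0045, 0, -2.5, 0], [-0.002, 0, 0.0045, 0, -2.5, 0], [-0.0025, 0, 0.0045, 0, -2.5, 0], [-0.002, 0, 0.005, 0, -2.5, 0], [-0.003, 0, 0.006, 0, -2.8, 0], [-0.0025, 0, 0.006, 0, -2.7, 0], [-0.003, 0, 0.006, 0, -2.8, 0], [-0.0025, 0, 0.0065, 0, -2.7, 0], [-0.0065, 0, 0.001, 0, -0.5, 0], [-0.0065, 0, 0.001, 0, -0.5, 0], [-0.0065, 0, 0.001, 0, -0.5, 0], [-0.0065, 0, 0.001, 0, -0.5, 0]]
```

Call:
arm_command(
  motion=[
    [-0.003,0,0.0005,0.3,-1.0,0],
    [-0.003,0,0.0005,-0.1,-1.1,0.1],
    [-0.003,0,0.0005,0,-1.0,0],
    [-0.003,0,0.0005,0,-1.0,0.1],
    [-0.002,0,0.003,0,-2.3,0],
    [-0.002,0,0.003,0,-2.2,0],
    [-0.0025,0,0.0035,0,-2.3,0],
    [-0.002,0,0.0035,0,-2.2,0],
  ],
)

```text
time: 23.67
tcp_pos: [580.3, 301.2, 125.6]
tcp_rot: [-0.149, 0.679, 0.704, 0.143]
contact_force: [0.1, -0.2, -1.2]
finger_gap: 19.7
grip_force: 60.0
```

Call:
arm_command(
  motion=[
    [-0.0025,0,0.0045,0,-2.5,0],
    [-0.002,0,0.0045,0,-2.5,0],
    [-0.0025,0,0.0045,0,-2.5,0],
    [-0.002,0,0.005,0,-2.5,0],
  ],
)

```text
time: 24.0
tcp_pos: [580.3, 299.3, 105.2]
tcp_rot: [-0.087, 0.689, 0.714, 0.084]
contact_force: [0.3, 0.3, -2.6]
finger_gap: 19.5
grip_force: 60.0
```

Call:
arm_command(
  motion=[
    [-0.003,0,0.006,0,-2.8,0],
    [-0.0025,0,0.006,0,-2.7,0],
    [-0.003,0,0.006,0,-2.8,0],
    [-0.0025,0,0.0065,0,-2.7,0],
  ],
)

```text
time: 24.33
tcp_pos: [580.6, 293.0, 79.2]
tcp_rot: [-0.018, 0.694, 0.719, 0.017]
contact_force: [-0.7, -0.4, -2.6]
finger_gap: 19.7
grip_force: 60.0
```

```bash
python3 - <<'E'
from plan import *
z=13
rows([(tubp(-3,-40,z,1),5),(tubp(-3,-80,z,0),7),(tubp(-3,-108,z,0),8)])
a=viewer.capture("scene");cv2.imwrite("pics/s4.png",cv2.resize(a[130:370,260:580],(800,600)))
E
```

```text
start nose [585.6665 150.8397  13.0959   2.9045   0.036 ]
[[-0.0055, 0, 0.0005, 0, -0.4, 0], [-0.005, 0, 0.001, 0, -0.4, 0], [-0.0055, 0, 0.0005, 0, -0.3, 0], [-0.0055, 0, 0.001, 0, -0.4, 0], [-0.0055, 0, 0.001, 0, -0.4, 0], [-0.0055, 0, 0, 0, -0.1, 0], [-0.0055, 0, 0.0005, 0, -0.2, 0], [-0.0055, 0, 0, 0, -0.1, 0], [-0.0055, 0, 0.0005, 0, -0.2, 0], [-0.0055, 0, 0.0005, 0, -0.1, 0], [-0.0055, 0, 0, 0, -0.2, 0], [-0.006, 0, 0.0005, 0, -0.1, 0], [-0.0035, 0, 0, 0, 0, 0], [-0.0035, 0, 0, 0, 0, 0], [-0.0035, 0, 0, 0, 0, 0], [-0.0035, 0, 0, 0, 0, 0], [-0.0035, 0, 0, 0, 0, 0], [-0.0035, 0, 0, 0, 0, 0], [-0.0035, 0, 0, 0, 0, 0], [-0.0035, 0, 0, 0, 0, 0]]
```

View pics/s4.png

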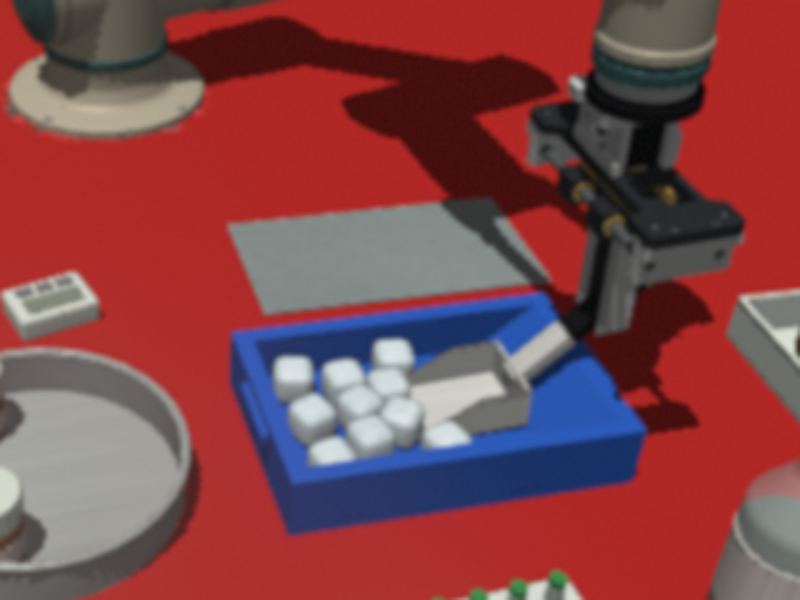

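The blade lies flat on the tub floor with the cubes gathered ahead of it at about (380,400). Pushing on towards the -y wall.

Call:
arm_command(
  motion=[
    [-0.0055,0,0.0005,0,-0.4,0],
    [-0.005,0,0.001,0,-0.4,0],
    [-0.0055,0,0.0005,0,-0.3,0],
    [-0.0055,0,0.001,0,-0.4,0],
    [-0.0055,0,0.001,0,-0.4,0],
    [-0.0055,0,0,0,-0.1,0],
  ],
)

```text
time: 24.88
tcp_pos: [581.7, 259.2, 73.9]
tcp_rot: [-0.007, 0.695, 0.719, 0.006]
contact_force: [-1.2, 0.4, -1.5]
finger_gap: 19.5
grip_force: 60.0
```

Call:
arm_command(
  motion=[
    [-0.0055,0,0.0005,0,-0.2,0],
    [-0.0055,0,0,0,-0.1,0],
    [-0.0055,0,0.0005,0,-0.2,0],
    [-0.0055,0,0.0005,0,-0.1,0],
    [-0.0055,0,0,0,-0.2,0],
    [-0.006,0,0.0005,0,-0.1,0],
  ],
)

```text
time: 25.38
tcp_pos: [583.0, 226.2, 71.5]
tcp_rot: [-0.001, 0.694, 0.72, 0.0]
contact_force: [-0.8, 1.0, -0.3]
finger_gap: 19.4
grip_force: 60.0
```

```bash
python3 - <<'E'
from plan import *
z=13
rows([(tubp(-3,-110,z,0),8),(tubp(-3,-110,z+6,-5),2),(tubp(-3,-109,z+22,-16),5)])
E
```

```text
start nose [588.1763  80.9794  12.4803   0.0952   0.0363]
[[-0.0035, 0, 0, -0.1, 0, 0], [-0.0035, 0, 0, 0, 0, 0], [-0.004, 0, 0, 0, 0, 0], [-0.0035, 0, 0, 0, 0, 0], [-0.0035, 0, 0, 0, -0.1, 0], [-0.0035, 0, 0, 0, 0, 0], [-0.0035, 0, -0.0005, 0, 0, 0], [-0.0035, 0, 0, 0, 0, 0], [0.002, 0, 0.0035, 0, -2.5, 0], [0.0025, 0, 0.0035, 0, -2.5, 0], [0.002, 0, 0.0025, 0, -2.2, 0], [0.002, 0, 0.0025, 0, -2.2, 0], [0.002, 0, 0.0025, 0, -2.2, 0], [0.0015, 0, 0.002, 0, -2.2, 0], [0.0015, 0, 0.0025, 0, -2.2, 0]]
```

Call:
arm_command(
  motion=[
    [-0.0035,0,0,0,0,0],
    [-0.0035,0,0,0,0,0],
    [-0.004,0,0,0,0,0],
    [-0.0035,0,0,0,0,0],
    [-0.0035,0,0,0,0,0],
  ],
)

```text
time: 25.8
tcp_pos: [583.7, 209.1, 71.7]
tcp_rot: [-0.001, 0.694, 0.72, 0.001]
contact_force: [-1.0, 3.4, -1.2]
finger_gap: 20.1
grip_force: 60.0
```

Call:
arm_command(
  motion=[
    [-0.0035,0,0,0,0,0],
    [-0.0035,0,-0.0005,0,0,0],
    [-0.0035,0,0,0,0,0],
    [0,0,0,0,0,0],
  ],
)

```text
time: 26.13
tcp_pos: [583.7, 196.9, 71.7]
tcp_rot: [-0.001, 0.694, 0.72, -0.001]
contact_force: [-0.5, 0.5, -3.0]
finger_gap: 19.5
grip_force: 60.0
```

```bash
python3 - <<'E'
from plan import *
z=13
rows([(tubp(-3,-110,z+7,-5),2),(tubp(-3,-109,z+24,-16),5),(tubp(-3,-105,100,-16),6),(tubp(-3,-105,100,-16),1)])
a=viewer.capture("scene");cv2.imwrite("pics/s5.png",cv2.resize(a[130:370,260:580],(800,600)))
E
```

```text
start nose [588.844   51.6655  12.821    0.0254   0.0361]
[[0.0025, 0, 0.003, -0.1, -2.5, 0], [0.0025, 0.0005, 0.0025, 0, -2.5, 0], [0.0025, 0, 0.0025, 0, -2.2, 0], [0.0015, 0, 0.002, 0, -2.2, 0], [0.002, 0, 0.0025, 0, -2.2, 0], [0.0015, 0, 0.002, 0, -2.2, 0], [0.0015, 0, 0.0025, 0, -2.2, 0], [-0.002, 0, -0.0105, 0, 0, 0], [-0.0025, 0, -0.01, 0, 0, 0], [-0.002, 0, -0.0105, 0, 0, 0], [-0.0025, 0, -0.01, 0, 0, 0], [-0.002, 0, -0.0105, 0, 0, 0], [-0.0025, 0, -0.0105, 0, 0, 0], [0, 0, 0, 0, 0, 0]]
```

View pics/s5.png

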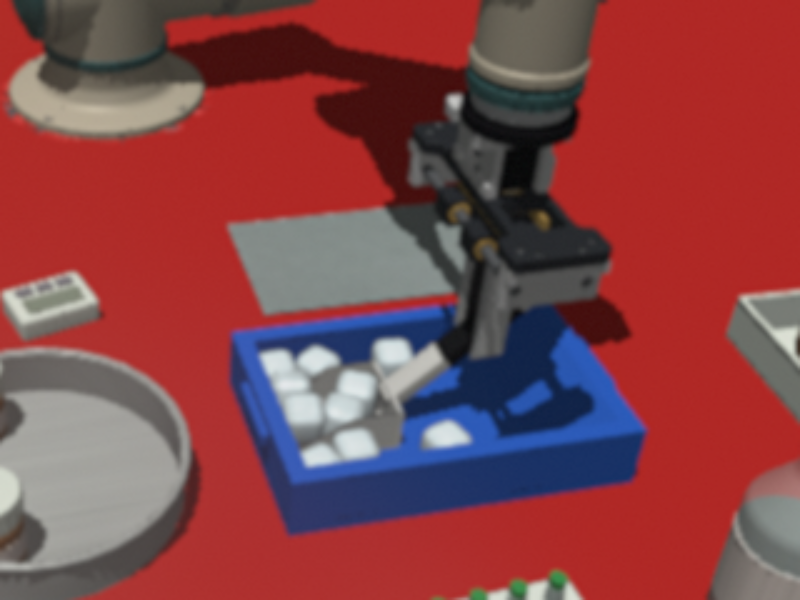

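The nose is at the wall, and about four cubes sit on the blade at (300–355, 385–410). Tilting the nose up and lifting.

Call:
arm_command(
  motion=[
    [0.0025,0,0.003,0,-2.5,0],
    [0.0025,0,0.0025,0,-2.5,0],
    [0.0025,0,0.0025,0,-2.2,0],
    [0.0015,0,0.002,0,-2.2,0],
    [0.002,0,0.0025,0,-2.2,0],
    [0.0015,0,0.002,0,-2.2,0],
    [0.0015,0,0.0025,0,-2.2,0],
    [-0.002,0,-0.0105,0,0,0],
    [-0.0025,0,-0.01,0,0,0],
    [-0.002,0,-0.0105,0,0,0],
    [-0.0025,0,-0.01,0,0,0],
    [-0.002,0,-0.0105,0,0,0],
    [-0.0025,0,-0.0105,0,0,0],
    [0,0,0,0,0,0],
  ],
)

```text
time: 27.35
tcp_pos: [585.1, 214.3, 120.5]
tcp_rot: [0.1, 0.688, 0.713, -0.094]
contact_force: [1.0, -0.1, -2.0]
finger_gap: 19.5
grip_force: 60.0
```

```bash
python3 - <<'E'
from plan import *
d=[604,-70,110,-16,0]
d2=[604,-82,60,8,0]
rows([(d,9),(d2,7),([604,-82,55,22,0],8),([604,-82,52,42,0],6),([604,-82,52,42,0],3)])
a=viewer.capture("scene");cv2.imwrite("pics/s6.png",cv2.resize(a[130:370,260:580],(800,600)))
E
```

```text
start nose [590.7958  58.4935 103.5348 -15.7928   0.0347]
[[-0.014, 0.002, 0.0035, 0.3, 0, 0.2], [-0.014, 0.0015, 0.003, 0.1, 0, 0.2], [-0.014, 0.0015, 0.0035, 0, -0.1, 0.2], [-0.014, 0.002, 0.003, 0.1, 0, 0.3], [-0.0135, 0.0015, 0.0035, 0, 0, 0.2], [-0.014, 0.002, 0.003, 0.1, 0, 0.2], [-0.014, 0.002, 0.0035, 0.1, -0.1, 0.2], [-0.014, 0.002, 0.003, 0, 0, 0.2], [-0.014, 0.002, 0.0035, 0.1, 0, 0.2], [-0.0035, 0, -0.001, 0, 3.4, 0], [-0.0035, 0, -0.0015, 0, 3.4, 0], [-0.0045, 0, -0.001, 0, 3.5, 0], [-0.005, 0, -0.0015, 0, 3.4, 0], [-0.005, 0, -0.0015, 0, 3.4, 0], [-0.0055, 0, -0.0015, 0, 3.5, 0], [-0.006, 0, -0.0015, 0, 3.4, 0], [-0.002, 0, -0.004, 0, 1.7, 0], [-0.002, 0, -0.0035, 0, 1.8, 0], [-0.002, 0, -0.004, 0, 1.7, 0], [-0.002, 0, -0.0035, 0, 1.8, 0]]
[[-0.002, 0, -0.004, 0, 1.7, 0], [-0.002, 0, -0.004, 0, 1.8, 0], [-0.0025, 0, -0.0035, 0, 1.7, 0], [-0.002, 0, -0.004, 0, 1.8, 0], [-0.0035, 0, -0.008, 0, 3.3, 0], [-0.004, 0, -0.008, 0, 3.4, 0], [-0.004, 0, -0.0075, 0, 3.3, 0], [-0.004, 0, -0.008, 0, 3.3, 0], [-0.004, 0, -0.008, 0, 3.4, 0], [-0.004, 0, -0.008, 0, 3.3, 0], [0, 0, 0, 0, 0, 0], [0, 0, 0, 0, 0, 0], [0, 0, 0, 0, 0, 0]]
```

View pics/s6.png

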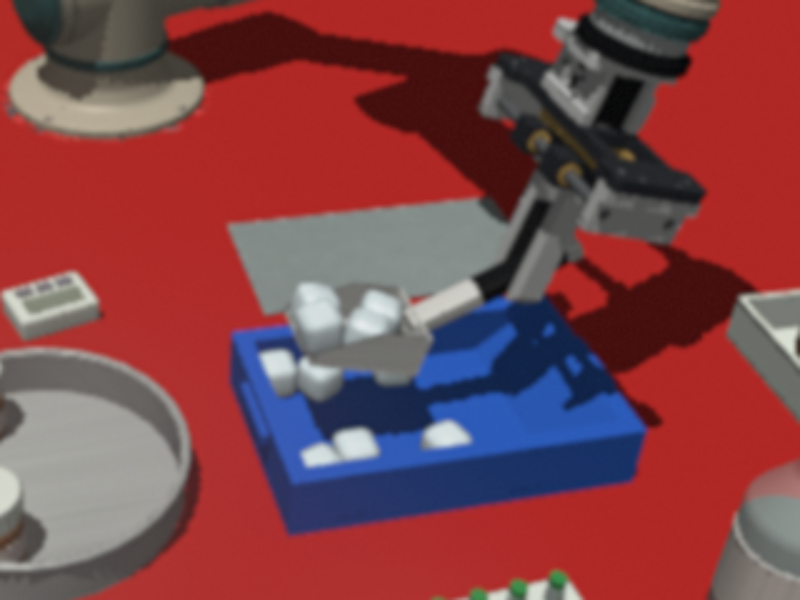

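Four cubes are in the scoop, around (340,315), and six remain in the tub. Moving over the basin to dump.

Call:
arm_command(
  motion=[
    [-0.004,0.001,0.001,0,0,0],
    [-0.01,0.001,0.0025,0.3,0,0.2],
    [-0.014,0.0015,0.003,0.1,0,0.2],
    [-0.014,0.0015,0.0035,0,-0.1,0.2],
    [-0.014,0.002,0.003,0.1,0,0.3],
    [-0.0135,0.0015,0.0035,0,0,0.2],
    [-0.014,0.002,0.003,0.1,0,0.2],
    [-0.014,0.002,0.0035,0.1,-0.1,0.2],
    [-0.014,0.002,0.003,0,0,0.2],
    [-0.009,0.0015,0.0025,0.1,0,0.1],
    [-0.005,0.0005,0.001,0,0,0.1],
    [0,0,0,0,0,0],
  ],
)

```text
time: 28.4
tcp_pos: [602.5, 84.3, 123.2]
tcp_rot: [0.097, 0.7, 0.7, -0.101]
contact_force: [-0.1, 1.2, -2.5]
finger_gap: 19.3
grip_force: 60.0
```

```bash
python3 - <<'E'
from plan import *
rows([([604,-82,60,8,0],8),([604,-82,54,22,0],8),([604,-82,52,42,0],6),([604,-82,52,42,0],3)])
E
```

```text
start nose [602.2544 -71.7015 107.0755 -16.1166   0.0005]
[[-0.003, 0, -0.0015, -0.3, 3.0, 0], [-0.003, 0, -0.0015, 0, 3.0, 0], [-0.0035, 0.0005, -0.0015, 0, 3.0, 0], [-0.004, 0, -0.0015, 0, 3.1, 0], [-0.004, 0.0005, -0.002, 0, 3.0, 0], [-0.0045, 0, -0.0015, 0, 3.0, 0], [-0.005, 0, -0.0015, 0, 3.0, 0], [-0.005, 0.0005, -0.002, 0, 3.0, 0], [-0.002, 0, -0.0035, 0, 1.8, 0], [-0.002, 0, -0.004, 0, 1.7, 0], [-0.002, 0, -0.0035, 0, 1.8, 0], [-0.002, 0, -0.0035, 0, 1.7, 0], [-0.002, 0, -0.004, 0, 1.8, 0], [-0.002, 0, -0.0035, 0, 1.7, 0], [-0.002, 0, -0.004, 0, 1.8, 0], [-0.0025, 0, -0.0035, 0, 1.7, 0], [-0.0035, 0, -0.008, 0, 3.3, 0], [-0.004, 0, -0.008, 0, 3.4, 0], [-0.0035, 0, -0.008, 0, 3.3, 0], [-0.004, 0, -0.0085, 0, 3.3, 0]]
[[-0.004, 0, -0.008, 0, 3.4, 0], [-0.004, 0, -0.008, 0, 3.3, 0], [0, 0, 0, 0, 0, 0], [0, 0, 0, 0, 0, 0], [0, 0, 0, 0, 0, 0]]
```

Call:
arm_command(
  motion=[
    [-0.003,0,-0.0015,-0.3,3.0,0],
    [-0.003,0,-0.0015,0,3.0,0],
    [-0.0035,0.0005,-0.0015,0,3.0,0],
    [-0.004,0,-0.0015,0,3.1,0],
    [-0.004,0.0005,-0.002,0,3.0,0],
    [-0.0045,0,-0.0015,0,3.0,0],
    [-0.005,0,-0.0015,0,3.0,0],
    [-0.005,0.0005,-0.002,0,3.0,0],
    [-0.002,0,-0.0035,0,1.8,0],
    [-0.002,0,-0.004,0,1.7,0],
    [-0.002,0,-0.0035,0,1.8,0],
    [-0.002,0,-0.0035,0,1.7,0],
    [-0.002,0,-0.004,0,1.8,0],
    [-0.002,0,-0.0035,0,1.7,0],
    [-0.002,0,-0.004,0,1.8,0],
    [-0.0025,0,-0.0035,0,1.7,0],
    [-0.0035,0,-0.008,0,3.3,0],
    [-0.004,0,-0.008,0,3.4,0],
    [-0.0035,0,-0.008,0,3.3,0],
    [-0.004,0,-0.0085,0,3.3,0],
  ],
)

```text
time: 30.07
tcp_pos: [604.2, 3.8, 185.4]
tcp_rot: [-0.215, 0.672, 0.675, 0.214]
contact_force: [-0.8, 0.2, -2.0]
finger_gap: 19.3
grip_force: 60.0
```

Call:
arm_command(
  motion=[
    [-0.004,0,-0.008,0,3.4,0],
    [-0.004,0,-0.008,0,3.3,0],
    [0,0,0,0,0,0],
    [0,0,0,0,0,0],
    [0,0,0,0,0,0],
  ],
)

```text
time: 30.48
tcp_pos: [604.1, -11.5, 192.8]
tcp_rot: [-0.254, 0.659, 0.661, 0.252]
contact_force: [-0.3, 1.4, -1.4]
finger_gap: 19.6
grip_force: 60.0
```

```bash
python3 - <<'E'
from plan import *
a=viewer.capture("scene");cv2.imwrite("pics/s7.png",cv2.resize(a[180:390,190:530],(800,494)))
rows([([604,-60,110,10,0],5)])
E
```

```text
start nose [604.2463 -79.9177  52.2196  41.9268   0.0032]
[[0.0165, 0, 0.0105, 0, -6.4, 0], [0.0155, 0, 0.0095, -0.1, -6.4, 0.1], [0.0145, 0, 0.0085, 0, -6.4, 0], [0.014, 0, 0.0075, 0, -6.3, 0], [0.0125, 0, 0.0065, 0, -6.4, 0.1]]
```

View pics/s7.png

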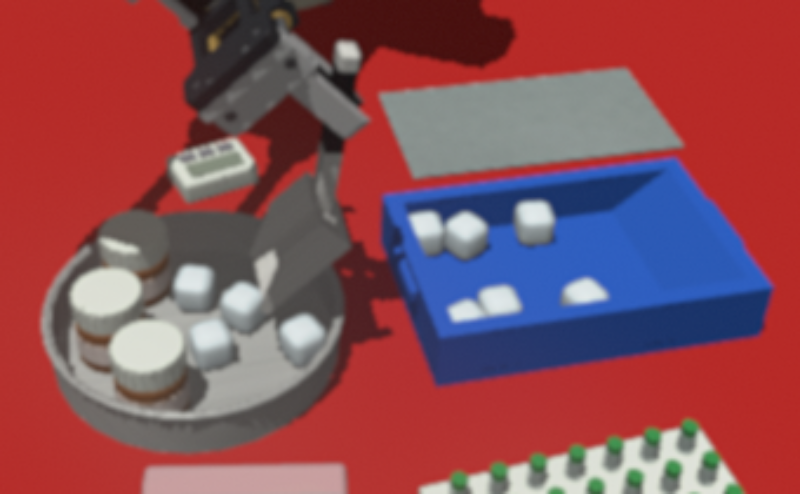

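Four cubes are in the basin, at (190,285), (243,305), (210,345) and (300,338) in the crop, and all three jars are upright. Three cubes lie along each long wall of the tub.

Call:
arm_command(
  motion=[
    [0.0165,0,0.0105,0,-6.4,0],
    [0.0155,0,0.0095,0,-6.4,0],
    [0.0145,0,0.0085,0,-6.4,0],
    [0.014,0,0.0075,0,-6.3,0],
    [0.0125,0,0.0065,0,-6.4,0.1],
  ],
)

```text
time: 30.95
tcp_pos: [604.0, 73.9, 195.5]
tcp_rot: [-0.059, 0.704, 0.705, 0.062]
contact_force: [0.3, -0.4, -2.8]
finger_gap: 19.1
grip_force: 60.0
```

```bash
cat > ice.py <<'E'
from plan import *
def ice(c="top"):
    C=cam(c);viewer.capture(c)
    o=[]
    for x in look(c,"ice1"):
        if x["score"]<.25: continue
        r=x["rect"]; p=unproj(C,[[(r[0]+r[2])/2,(r[1]+r[3])/2]],27)[0][:2]
        d=p-TUB; cc,s=np.cos(TY),np.sin(TY); t=[cc*d[0]+s*d[1],-s*d[0]+cc*d[1]]
        if abs(t[0])<80 and abs(t[1])<120: print("tub ice",c,round(x["score"],2),np.round(t))
        else: 
            p=unproj(C,[[(r[0]+r[2])/2,(r[1]+r[3])/2]],18)[0][:2]
            print("other",c,round(x["score"],2),np.round(p),"rBasin",round(np.hypot(*(p-BAS))))
E
python3 - <<'E'
from ice import *
ice("top");ice("scene")
rows([(tubp(-37,66,110,20),8),(tubp(-37,66,90,37),4),(tubp(-37,66,18,37),6),(tubp(-37,66,14,37),2)])
E
```

```text
other top 0.57 [ 563. -134.] rBasin 42
other top 0.5 [588. -96.] rBasin 40
other top 0.44 [ 621. -120.] rBasin 20
tub ice scene 0.84 [-48.  -9.]
other scene 0.8 [ 626. -115.] rBasin 28
tub ice scene 0.77 [-46. -65.]
tub ice scene 0.72 [-56. -96.]
other scene 0.63 [631. -53.] rBasin 84
tub ice scene 0.61 [37.  2.]
other scene 0.57 [ 564. -127.] rBasin 41
tub ice scene 0.56 [ 32. -63.]
start nose [603.8519 -57.7854 110.3462  10.1243   0.006 ]
[[0.034, -0.007, 0.003, 0, 1.2, -0.2], [0.0335, -0.007, 0.004, 0.1, 1.3, -0.2], [0.0335, -0.007, 0.005, 0, 1.2, -0.2], [0.033, -0.0065, 0.0055, 0.1, 1.2, -0.2], [0.0335, -0.007, 0.006, 0.1, 1.3, -0.2], [0.033, -0.006, 0.007, 0, 1.2, -0.3], [0.0325, -0.0065, 0.0075, 0.1, 1.2, -0.2], [0.0325, -0.006, 0.0085, 0.1, 1.3, -0.2], [-0.006, 0, -0.006, 0, 4.2, 0], [-0.007, 0, -0.006, -0.1, 4.3, 0], [-0.007, 0, -0.006, 0, 4.2, 0], [-0.0075, 0, -0.0065, 0, 4.3, 0], [-0.0075, 0, 0.0095, 0, 0, 0], [-0.007, 0, 0.0095, 0, 0, 0], [-0.0075, 0, 0.0095, 0, 0, 0], [-0.007, 0, 0.0095, 0, 0, 0], [-0.0075, 0, 0.01, 0, 0, 0], [-0.007, 0, 0.0095, 0, 0, 0], [-0.001, 0, 0.0015, 0, 0, 0], [-0.0015, 0, 0.0015, 0, 0, 0]]
```

Call:
arm_command(
  motion=[
    [0.034,-0.005,0.003,0,1.2,-0.2],
    [0.0335,-0.007,0.004,0.1,1.3,-0.2],
    [0.0335,-0.007,0.005,0,1.2,-0.2],
    [0.033,-0.0065,0.0055,0.1,1.2,-0.2],
    [0.0335,-0.007,0.006,0.1,1.3,-0.2],
    [0.033,-0.006,0.007,0,1.2,-0.3],
    [0.0325,-0.0065,0.0075,0.1,1.2,-0.2],
    [0.0325,-0.006,0.0085,0.1,1.3,-0.2],
    [-0.006,0,-0.006,0,4.2,0],
    [-0.007,0,-0.006,-0.1,4.3,0],
    [-0.007,0,-0.006,0,4.2,0],
    [-0.0075,0,-0.0065,0,4.3,0],
    [-0.0075,0,0.0095,0,0,0],
    [-0.007,0,0.0095,0,0,0],
    [-0.0075,0,0.0095,0,0,0],
    [-0.007,0,0.0095,0,0,0],
    [-0.0075,0,0.01,0,0,0],
    [-0.007,0,0.0095,0,0,0],
    [0,0,0,0,0,0],
  ],
)

```text
time: 32.73
tcp_pos: [548.6, 305.1, 148.1]
tcp_rot: [-0.229, 0.66, 0.681, 0.219]
contact_force: [-0.5, -0.5, -2.0]
finger_gap: 19.2
grip_force: 60.0
```

```bash
python3 - <<'E'
from ice import *
s=readout.read_state();print(s["contact_force"])
z=13;x=-36
rows([(tubp(x,62,z,36),1),(tubp(x,50,z,33),3),(tubp(x,30,z,24),4),(tubp(x,10,z,14),4),(tubp(x,-12,z,3),4),(tubp(x,-40,z,0),4),(tubp(x,-85,z,0),8),(tubp(x,-110,z,0),7),(tubp(x,-110,z,0),1)])
E
```

```text
[-0.5499 -0.4922 -1.9565]
start nose [550.5457 224.2792  13.7612  36.9383   0.0284]
[[-0.0005, -0.0015, 0.002, -0.1, -0.9, -0.3], [-0.0025, 0, 0.0005, 0, -1.0, 0], [-0.002, 0, 0, 0, -1.0, 0], [-0.0025, 0, 0.0005, 0, -1.0, 0], [-0.002, 0, 0.003, 0, -2.3, 0], [-0.002, 0, 0.003, 0, -2.2, 0], [-0.0025, 0, 0.0035, 0, -2.3, 0], [-0.002, 0, 0.0035, 0, -2.2, 0], [-0.002, 0, 0.0045, 0, -2.5, 0], [-0.0025, 0, 0.0045, 0, -2.5, 0], [-0.002, 0, 0.0045, 0, -2.5, 0], [-0.0025, 0, 0.005, 0, -2.5, 0], [-0.003, 0, 0.006, 0, -2.8, 0], [-0.0025, 0, 0.006, 0, -2.7, 0], [-0.003, 0, 0.006, 0, -2.8, 0], [-0.0025, 0, 0.0065, 0, -2.7, 0], [-0.0065, 0, 0.0015, 0, -0.8, 0], [-0.006, 0, 0.002, 0, -0.7, 0], [-0.0065, 0, 0.0015, 0, -0.8, 0], [-0.006, 0, 0.002, 0, -0.7, 0]]
[[-0.0055, 0, 0, 0, 0, 0], [-0.006, 0, 0, 0, 0, 0], [-0.0055, 0, 0, 0, 0, 0], [-0.0055, 0, 0, 0, 0, 0], [-0.0055, 0, 0, 0, 0, 0], [-0.006, 0, 0, 0, 0, 0], [-0.0055, 0, 0, 0, 0, 0], [-0.0055, 0, 0, 0, 0, 0], [-0.0035, 0, 0, 0, 0, 0], [-0.0035, 0, 0, 0, 0, 0], [-0.004, 0, 0, 0, 0, 0], [-0.0035, 0, 0, 0, 0, 0], [-0.0035, 0, 0, 0, 0, 0], [-0.0035, 0, 0, 0, 0, 0], [-0.0035, 0, 0, 0, 0, 0], [0, 0, 0, 0, 0, 0]]
```

Call:
arm_command(
  motion=[
    [-0.0005,0,0.001,0,-0.9,-0.3],
    [-0.0025,0,0.0005,0,-1.0,0],
    [-0.002,0,0,0,-1.0,0],
    [-0.0025,0,0.0005,0,-1.0,0],
    [-0.002,0,0.003,0,-2.3,0],
    [-0.002,0,0.003,0,-2.2,0],
    [-0.0025,0,0.0035,0,-2.3,0],
    [-0.002,0,0.0035,0,-2.2,0],
    [-0.002,0,0.0045,0,-2.5,0],
    [-0.0025,0,0.0045,0,-2.5,0],
    [-0.002,0,0.0045,0,-2.5,0],
    [-0.0025,0,0.005,0,-2.5,0],
  ],
)

```text
time: 33.73
tcp_pos: [551.5, 297.1, 110.5]
tcp_rot: [-0.086, 0.689, 0.714, 0.087]
contact_force: [-0.2, -0.3, -1.8]
finger_gap: 19.6
grip_force: 60.0
```

Call:
arm_command(
  motion=[
    [-0.003,0,0.006,0,-2.8,0],
    [-0.0025,0,0.006,0,-2.7,0],
    [-0.003,0,0.006,0,-2.8,0],
    [-0.0025,0,0.0065,0,-2.7,0],
    [-0.0065,0,0.0015,0,-0.8,0],
    [-0.006,0,0.002,0,-0.7,0],
    [-0.0065,0,0.0015,0,-0.8,0],
    [-0.006,0,0.002,0,-0.7,0],
  ],
)

```text
time: 34.4
tcp_pos: [552.4, 264.3, 75.9]
tcp_rot: [0.001, 0.695, 0.719, 0.002]
contact_force: [0.6, -0.3, -0.6]
finger_gap: 19.7
grip_force: 60.0
```

Call:
arm_command(
  motion=[
    [-0.0055,0,0,0,0,0],
    [-0.006,0,0,0,0,0],
    [-0.0055,0,0,0,0,0],
    [-0.0055,0,0,0,0,0],
    [-0.0055,0,0,0,0,0],
    [-0.006,0,0,0,0,0],
    [-0.0055,0,0,0,0,0],
  ],
)

```text
time: 34.98
tcp_pos: [553.6, 225.0, 75.5]
tcp_rot: [0.0, 0.695, 0.719, 0.002]
contact_force: [-0.4, 0.5, -2.3]
finger_gap: 19.7
grip_force: 60.0
```

```bash
python3 - <<'E'
from ice import *
s=readout.read_state();print(s["contact_force"])
z=13;x=-36
rows([(tubp(x,-110,z,0),9),(tubp(x,-110,z,0),1),(tubp(x,-110,z+7,-5),2),(tubp(x,-109,z+24,-16),5),(tubp(x,-105,100,-16),6)])
ice("scene")
E
```

```text
[-0.3516  0.5386 -2.2837]
start nose [558.7655  79.8138  16.4852   0.0938   0.0343]
[[-0.003, 0, 0.0005, 0.2, 0, 0], [-0.0035, -0.0005, 0.0005, 0, 0, 0], [-0.003, -0.0005, 0, 0, 0, 0], [-0.003, -0.0005, 0.0005, 0, 0, 0], [-0.0035, -0.0005, 0.0005, 0, -0.1, -0.1], [-0.003, 0, 0.0005, 0, 0, 0], [-0.0035, -0.0005, 0.0005, 0, 0, 0], [-0.003, -0.0005, 0.0005, 0, 0, 0], [-0.003, -0.0005, 0, 0, 0, 0], [0, 0, 0, 0, 0, 0], [0.0025, 0, 0.003, 0, -2.5, 0], [0.002, 0, 0.003, 0, -2.5, 0], [0.002, 0, 0.002, 0, -2.2, 0], [0.002, 0, 0.0025, 0, -2.2, 0], [0.002, 0, 0.002, 0, -2.2, 0], [0.0015, 0, 0.0025, 0, -2.2, 0], [0.0015, 0, 0.002, 0, -2.2, 0], [-0.002, 0, -0.01, 0, 0, 0], [-0.0025, 0, -0.0105, 0, 0, 0], [-0.002, 0, -0.01, 0, 0, 0]]
[[-0.0025, 0, -0.0105, 0, 0, 0], [-0.002, 0, -0.01, 0, 0, 0], [-0.0025, 0, -0.0105, 0, 0, 0]]
other scene 0.91 [628. -55.] rBasin 81
other scene 0.75 [ 631. -119.] rBasin 30
tub ice scene 0.71 [35.  1.]
tub ice scene 0.67 [ 35. -66.]
other scene 0.66 [584. -92.] rBasin 45
tub ice scene 0.63 [-21. -95.]
tub ice scene 0.59 [-64. -98.]
tub ice scene 0.58 [-46. -71.]
```

Call:
arm_command(
  motion=[
    [0.006,-0.002,0.001,0,0,0],
    [0,-0.0015,0.0015,0,0,0],
    [0,0,0.0015,0,0,0],
    [-0.004,0,0,0,0,0],
    [-0.005,0,0,0,0,0],
    [-0.005,0,0,0,0,0],
    [0,0,0,0,0,0],
  ],
)

```text
time: 35.67
tcp_pos: [550.4, 216.7, 71.5]
tcp_rot: [0.001, 0.695, 0.719, 0.001]
contact_force: [0.7, 0.1, -1.3]
finger_gap: 19.4
grip_force: 60.0
```

Call:
arm_command(
  motion=[
    [-0.0045,0,0,0,0,0],
    [-0.0045,0,0,0,0,0],
    [-0.004,0,0,0,0,0],
    [-0.004,0,0,0,0,0],
    [0,0,0,0,0,0],
  ],
)

```text
time: 36.08
tcp_pos: [550.9, 199.6, 71.4]
tcp_rot: [0.001, 0.695, 0.719, 0.001]
contact_force: [1.0, -0.0, -0.8]
finger_gap: 19.5
grip_force: 60.0
```

```bash
python3 - <<'E'
from ice import *
s=readout.read_state();print(s["contact_force"])
z=13;x=-36
rows([(tubp(x,-111,z,0),3),(tubp(x,-111,z,0),1),(tubp(x,-110,z+7,-5),2),(tubp(x,-109,z+24,-16),5),(tubp(x,-105,100,-16),6)])
a=viewer.capture("scene");cv2.imwrite("pics/s8.png",cv2.resize(a[180:390,190:530],(800,494)))
E
```

```text
[ 0.9835 -0.0474 -0.7872]
start nose [556.0917  54.3397  12.4984   0.0404   0.0343]
[[-0.0015, 0, 0, 0.2, 0, 0], [-0.0015, 0, -0.0005, 0, 0, -0.1], [-0.0015, 0, 0, 0, 0, 0], [0, 0, 0, 0, 0, 0], [0.003, 0, 0.003, 0, -2.5, 0], [0.003, 0, 0.003, 0, -2.5, 0], [0.002, 0, 0.002, 0, -2.2, 0], [0.002, 0, 0.0025, 0, -2.2, 0], [0.0015, 0, 0.002, 0, -2.2, 0], [0.002, 0, 0.0025, 0, -2.2, 0], [0.0015, 0, 0.002, 0, -2.2, 0], [-0.0025, 0, -0.01, 0, 0, 0], [-0.002, 0, -0.0105, 0, 0, 0], [-0.0025, 0, -0.01, 0, 0, 0], [-0.002, 0, -0.0105, 0, 0, 0], [-0.0025, 0, -0.0105, 0, 0, 0], [-0.002, 0, -0.01, 0, 0, 0]]
```

View pics/s8.png

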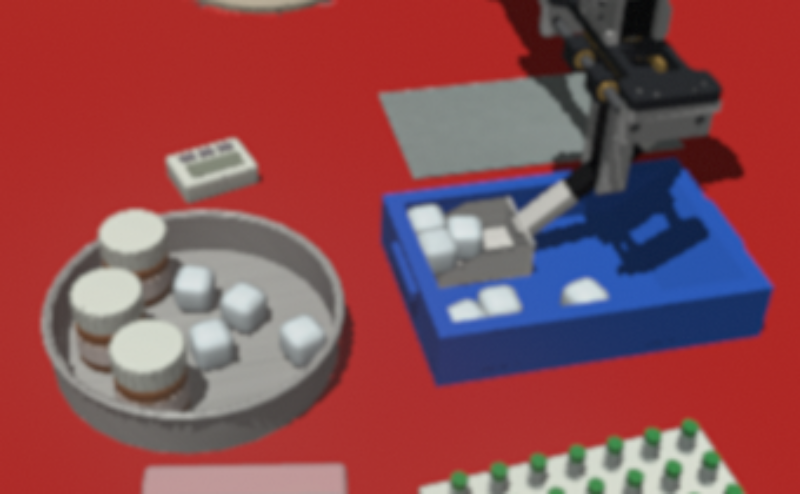

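Three cubes sit on the nose end of the blade, around (440,230). Finishing the push and lifting.

Call:
arm_command(
  motion=[
    [-0.0015,0,0,0,0,0],
    [-0.0015,0,-0.0005,0,0,0],
    [-0.0015,0,0,0,0,0],
    [0,0,0,0,0,0],
    [0.003,0,0.003,0,-2.5,0],
    [0.003,0,0.003,0,-2.5,0],
    [0.002,0,0.002,0,-2.2,0],
    [0.002,0,0.0025,0,-2.2,0],
    [0.0015,0,0.002,0,-2.2,0],
    [0.002,0,0.0025,0,-2.2,0],
    [0.0015,0,0.002,0,-2.2,0],
    [-0.0025,0,-0.01,0,0,0],
    [-0.002,0,-0.0105,0,0,0],
    [-0.0025,0,-0.01,0,0,0],
    [-0.002,0,-0.0105,0,0,0],
    [-0.0025,0,-0.0105,0,0,0],
    [-0.002,0,-0.01,0,0,0],
    [0,0,0,0,0,0],
  ],
)

```text
time: 37.63
tcp_pos: [552.1, 213.4, 119.7]
tcp_rot: [0.102, 0.689, 0.712, -0.093]
contact_force: [0.9, 0.9, -2.0]
finger_gap: 19.4
grip_force: 60.0
```

```bash
python3 - <<'E'
from ice import *
ice("scene")
a=params(*cur()); b=np.array([604,-68,112,-17,0]); 
rows([(a+(b-a)*.03,1),(a+(b-a)*.1,1),(a+(b-a)*.9,8),(a+(b-a)*.97,1),(b,1),(b,1)])
a=viewer.capture("scene");cv2.imwrite("pics/s9.png",cv2.resize(a[180:390,190:530],(800,494)))
E
```

```text
other scene 0.85 [433. 117.] rBasin 302
other scene 0.81 [ 562. -128.] rBasin 43
other scene 0.8 [432. 162.] rBasin 341
other scene 0.74 [585. -93.] rBasin 44
other scene 0.73 [ 627. -115.] rBasin 28
tub ice scene 0.64 [ 30. -65.]
tub ice scene 0.59 [35.  1.]
other scene 0.53 [635. -52.] rBasin 86
tub ice scene 0.46 [ 38. -92.]
other scene 0.45 [390. 116.] rBasin 327
start nose [556.0554  57.1856 100.4162 -15.8556   0.0329]
[[-0.0035, 0.0015, 0.001, 0.3, 0, 0.1], [-0.009, 0.0035, 0.0015, 0, -0.1, 0.1], [-0.012, 0.005, 0.003, 0.1, -0.1, 0.2], [-0.0125, 0.005, 0.0025, 0, -0.1, 0.1], [-0.0125, 0.005, 0.0025, 0.1, -0.2, 0.2], [-0.012, 0.005, 0.003, 0, -0.1, 0.2], [-0.0125, 0.0055, 0.0025, 0.1, -0.1, 0.2], [-0.0125, 0.005, 0.003, 0, -0.1, 0.2], [-0.012, 0.005, 0.0025, 0.1, -0.1, 0.1], [-0.0125, 0.0055, 0.003, 0, -0.1, 0.2], [-0.0085, 0.0035, 0.002, 0.1, -0.1, 0.2], [-0.0035, 0.0015, 0.001, 0, 0, 0], [0, 0, 0, 0, 0, 0]]
```

View pics/s9.png

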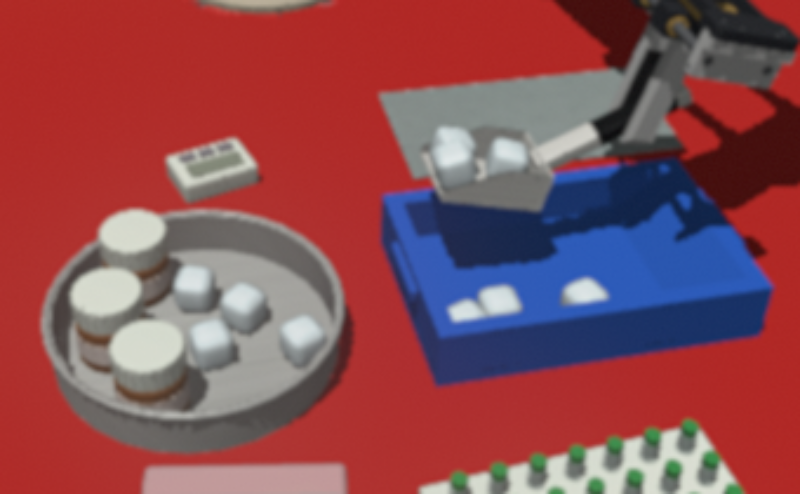

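Three cubes are in the scoop and three remain at the far wall, at (465,310), (500,300) and (585,292). Carrying these over and dumping.

Call:
arm_command(
  motion=[
    [-0.0035,0.0015,0.001,0.3,0,0.1],
    [-0.009,0.0035,0.0015,0,-0.1,0.1],
    [-0.012,0.005,0.003,0.1,-0.1,0.2],
    [-0.0125,0.005,0.0025,0,-0.1,0.1],
    [-0.0125,0.005,0.0025,0.1,-0.2,0.2],
    [-0.012,0.005,0.003,0,-0.1,0.2],
    [-0.0125,0.0055,0.0025,0.1,-0.1,0.2],
    [-0.0125,0.005,0.003,0,-0.1,0.2],
    [-0.012,0.005,0.0025,0.1,-0.1,0.1],
    [-0.0125,0.0055,0.003,0,-0.1,0.2],
    [-0.0085,0.0035,0.002,0.1,-0.1,0.2],
    [-0.0035,0.0015,0.001,0,0,0],
    [0,0,0,0,0,0],
  ],
)

```text
time: 38.87
tcp_pos: [604.0, 87.3, 124.7]
tcp_rot: [0.104, 0.7, 0.699, -0.105]
contact_force: [-0.8, 1.1, -2.9]
finger_gap: 19.3
grip_force: 60.0
```

```bash
python3 - <<'E'
from plan import *
rows([([604,-80,64,8,0],8),([604,-80,60,22,0],8),([604,-80,60,42,0],6),([604,-80,60,42,0],3),([604,-58,112,10,0],5)])
E
```

```text
start nose [603.8337 -68.9581 110.9477 -17.0053  -0.0004]
[[-0.003, 0, -0.002, -0.1, 3.1, 0], [-0.0035, 0, -0.0015, 0, 3.2, 0], [-0.0035, 0, -0.002, 0, 3.1, 0], [-0.004, 0, -0.002, 0, 3.1, 0], [-0.0045, 0, -0.0015, 0, 3.1, 0], [-0.0045, 0, -0.002, 0, 3.2, 0], [-0.005, 0, -0.002, 0, 3.1, 0], [-0.0055, 0, -0.0025, 0, 3.1, 0], [-0.002, 0, -0.0035, 0, 1.8, 0], [-0.0015, 0, -0.004, 0, 1.7, 0], [-0.002, 0, -0.004, 0, 1.8, 0], [-0.002, 0, -0.004, 0, 1.7, 0], [-0.002, 0, -0.004, 0, 1.8, 0], [-0.002, 0, -0.004, 0, 1.7, 0], [-0.002, 0, -0.004, 0, 1.8, 0], [-0.002, 0, -0.0035, 0, 1.7, 0], [-0.004, 0, -0.0085, 0, 3.3, 0], [-0.0035, 0, -0.0085, 0, 3.4, 0], [-0.0035, 0, -0.0085, 0, 3.3, 0], [-0.004, 0, -0.008, 0, 3.3, 0]]
[[-0.0035, 0, -0.0085, 0, 3.4, 0], [-0.0035, 0, -0.0085, 0, 3.3, 0], [0, 0, 0, 0, 0, 0], [0, 0, 0, 0, 0, 0], [0, 0, 0, 0, 0, 0], [0.0155, 0, 0.012, 0, -6.4, 0], [0.0155, 0, 0.0105, 0, -6.4, 0], [0.0145, 0, 0.0095, 0, -6.4, 0], [0.014, 0, 0.009, 0, -6.4, 0], [0.0125, 0, 0.008, 0, -6.4, 0]]
```

Call:
arm_command(
  motion=[
    [-0.003,0,-0.002,-0.1,3.1,0],
    [-0.0035,0,-0.0015,0,3.2,0],
    [-0.0035,0,-0.002,0,3.1,0],
    [-0.004,0,-0.002,0,3.1,0],
    [-0.0045,0,-0.0015,0,3.1,0],
    [-0.0045,0,-0.002,0,3.2,0],
    [-0.005,0,-0.002,0,3.1,0],
    [-0.0055,0,-0.0025,0,3.1,0],
    [-0.002,0,-0.0035,0,1.8,0],
    [-0.0015,0,-0.004,0,1.7,0],
    [-0.002,0,-0.004,0,1.8,0],
    [-0.002,0,-0.004,0,1.7,0],
    [-0.002,0,-0.004,0,1.8,0],
    [-0.002,0,-0.004,0,1.7,0],
    [-0.002,0,-0.004,0,1.8,0],
    [-0.002,0,-0.0035,0,1.7,0],
    [-0.004,0,-0.0085,0,3.3,0],
    [-0.0035,0,-0.0085,0,3.4,0],
    [-0.0035,0,-0.0085,0,3.3,0],
    [-0.004,0,-0.008,0,3.3,0],
  ],
)

```text
time: 40.53
tcp_pos: [603.6, 5.5, 192.6]
tcp_rot: [-0.215, 0.673, 0.675, 0.215]
contact_force: [0.1, -0.3, -1.5]
finger_gap: 20.2
grip_force: 60.0
```

Call:
arm_command(
  motion=[
    [-0.0035,0,-0.0085,0,3.4,0],
    [-0.0035,0,-0.0085,0,3.3,0],
    [0,0,0,0,0,0],
    [0,0,0,0,0,0],
    [0,0,0,0,0,0],
    [0.0155,0,0.012,0,-6.4,0],
    [0.0155,0,0.0105,0,-6.4,0],
    [0.0145,0,0.0095,0,-6.4,0],
    [0.014,0,0.009,0,-6.4,0],
    [0.0125,0,0.008,0,-6.4,0],
    [0,0,0,0,0,0],
  ],
)

```text
time: 41.45
tcp_pos: [602.1, 86.6, 198.0]
tcp_rot: [-0.061, 0.699, 0.709, 0.063]
contact_force: [1.0, 0.3, -1.2]
finger_gap: 19.8
grip_force: 60.0
```

```bash
python3 - <<'E'
from ice import *
ice("scene")
x=36
rows([(tubp(x,66,110,20),8),(tubp(x,66,90,37),4),(tubp(x,66,18,37),6),(tubp(x,66,14,37),1),(tubp(x,66,14,37),1)])
E
python3 look.py top
```

```text
other scene 0.84 [ 645. -121.] rBasin 42
other scene 0.84 [633. -52.] rBasin 85
tub ice scene 0.76 [ 32. -61.]
other scene 0.7 [574. -82.] rBasin 59
tub ice scene 0.66 [ 39. -90.]
other scene 0.63 [ 589. -126.] rBasin 17
other scene 0.61 [ 575. -156.] rBasin 39
other scene 0.58 [ 620. -100.] rBasin 36
other scene 0.52 [ 551. -123.] rBasin 54
tub ice scene 0.49 [36.  4.]
start nose [603.7734 -52.7234 112.981   10.0247   0.0086]
[[0.0335, 0.002, 0.0035, 0.1, 1.2, -0.2], [0.033, 0.0025, 0.004, 0.1, 1.3, -0.2], [0.033, 0.0025, 0.005, 0, 1.2, -0.2], [0.033, 0.0025, 0.0055, 0.1, 1.3, -0.2], [0.0325, 0.0025, 0.006, 0, 1.2, -0.2], [0.0325, 0.003, 0.007, 0.1, 1.3, -0.1], [0.032, 0.0025, 0.008, 0, 1.2, -0.2], [0.032, 0.0035, 0.0085, 0.1, 1.3, -0.2], [-0.0065, 0, -0.006, 0, 4.2, 0], [-0.007, 0, -0.006, 0, 4.3, 0], [-0.007, 0, -0.006, 0, 4.2, 0], [-0.0075, 0, -0.0065, 0, 4.3, 0], [-0.0075, 0, 0.0095, 0, 0, 0], [-0.007, 0, 0.0095, 0, 0, 0], [-0.007, 0, 0.0095, 0, 0, 0], [-0.0075, 0, 0.0095, 0, 0, 0], [-0.007, 0, 0.01, 0, 0, 0], [-0.0075, 0, 0.0095, 0, 0, 0], [-0.0025, 0, 0.003, 0, 0, 0], [0, 0, 0, 0, 0, 0]]
t 41.55 tcp [602.5335  80.2156 196.1933] [-0.0615  0.7014  0.7074  0.0621] q [-0.0951  0.3258  1.4699  0.178   1.3656 -0.1416]
top jar 0.96 [368.5 193.7 393.2 225.1] [ 535.7853 -171.1272] 0.158
top jar 0.86 [359.1 136.7 384.8 167.2] [ 662.4733 -166.6345] 0.064
top jar 0.63 [371.9 163.9 401.  194.2] [ 603.0555 -193.5204] 0.093
```

Call:
arm_command(
  motion=[
    [0.0335,0.002,0.0035,0.1,1.2,-0.2],
    [0.033,0.0025,0.004,0.1,1.3,-0.2],
    [0.033,0.0025,0.005,0,1.2,-0.2],
    [0.033,0.0025,0.0055,0.1,1.3,-0.2],
    [0.0325,0.0025,0.006,0,1.2,-0.2],
    [0.0325,0.003,0.007,0.1,1.3,-0.1],
    [0.032,0.0025,0.008,0,1.2,-0.2],
    [0.032,0.0035,0.0085,0.1,1.3,-0.2],
    [-0.0065,0,-0.006,0,4.2,0],
    [-0.007,0,-0.006,0,4.3,0],
    [-0.007,0,-0.006,0,4.2,0],
    [-0.0075,0,-0.0065,0,4.3,0],
    [-0.0075,0,0.0095,0,0,0],
    [-0.007,0,0.0095,0,0,0],
    [-0.007,0,0.0095,0,0,0],
    [-0.0075,0,0.0095,0,0,0],
    [-0.007,0,0.01,0,0,0],
    [0,0,0,0,0,0],
    [0,0,0,0,0,0],
  ],
)

```text
time: 43.23
tcp_pos: [621.3, 307.0, 162.0]
tcp_rot: [-0.229, 0.661, 0.68, 0.22]
contact_force: [0.6, 0.5, -0.7]
finger_gap: 19.6
grip_force: 60.0
```

```bash
python3 - <<'E'
from ice import *
s=readout.read_state();print(s["contact_force"])
z=13;x=36
rows([(tubp(x,60,15,37),2),(tubp(x,50,z,33),3),(tubp(x,30,z,24),4),(tubp(x,10,z,14),4),(tubp(x,-12,z,3),4)])
E
```

```text
[ 0.5868  0.4584 -0.6922]
start nose [623.218  226.3343  27.5744  37.0033   0.0272]
[[-0.005, -0.001, 0.004, -0.1, 0, -0.2], [-0.005, -0.001, 0.0045, 0.2, 0, -0.2], [-0.0015, 0, 0.002, 0, -1.3, 0], [-0.002, 0, 0.002, 0, -1.4, 0], [-0.0015, 0, 0.002, 0, -1.3, 0], [-0.002, 0, 0.003, 0, -2.3, 0], [-0.0025, 0, 0.003, 0, -2.2, 0], [-0.002, 0, 0.0035, 0, -2.3, 0], [-0.002, 0, 0.0035, 0, -2.2, 0], [-0.0025, 0, 0.0045, 0, -2.5, 0], [-0.002, 0, 0.0045, 0, -2.5, 0], [-0.0025, 0, 0.0045, 0, -2.5, 0], [-0.0025, 0, 0.005, 0, -2.5, 0], [-0.0025, 0, 0.006, 0, -2.8, 0], [-0.0025, 0, 0.006, 0, -2.7, 0], [-0.003, 0, 0.006, 0, -2.8, 0], [-0.003, 0, 0.0065, 0, -2.7, 0]]
```

Call:
arm_command(
  motion=[
    [-0.005,-0.001,0.004,-0.1,0,-0.2],
    [-0.005,-0.001,0.0045,0.2,0,-0.2],
    [-0.0015,0,0.002,0,-1.3,0],
    [-0.002,0,0.002,0,-1.4,0],
    [-0.0015,0,0.002,0,-1.3,0],
    [-0.002,0,0.003,0,-2.3,0],
    [-0.0025,0,0.003,0,-2.2,0],
    [-0.002,0,0.0035,0,-2.3,0],
    [-0.002,0,0.0035,0,-2.2,0],
  ],
)

```text
time: 43.98
tcp_pos: [620.6, 302.1, 127.7]
tcp_rot: [-0.148, 0.679, 0.704, 0.145]
contact_force: [-0.3, 0.4, -2.0]
finger_gap: 19.5
grip_force: 60.0
```

Call:
arm_command(
  motion=[
    [-0.0025,0,0.0045,0,-2.5,0],
    [-0.002,0,0.0045,0,-2.5,0],
    [-0.0025,0,0.0045,0,-2.5,0],
    [-0.0025,0,0.005,0,-2.5,0],
    [-0.0025,0,0.006,0,-2.8,0],
    [-0.0025,0,0.006,0,-2.7,0],
    [-0.003,0,0.006,0,-2.8,0],
    [-0.003,0,0.0065,0,-2.7,0],
    [0,0,0,0,0,0],
  ],
)

```text
time: 44.73
tcp_pos: [619.8, 294.8, 79.9]
tcp_rot: [-0.018, 0.693, 0.72, 0.018]
contact_force: [-0.4, -0.0, -1.1]
finger_gap: 19.3
grip_force: 60.0
```

```bash
python3 - <<'E'
from ice import *
s=readout.read_state();print(s["contact_force"])
z=13;x=36
rows([(tubp(x,-20,z,1),2),(tubp(x,-40,z,0),4),(tubp(x,-84,z,0),8),(tubp(x,-111,z,0),6)])
ice("scene")
E
```

```text
[-0.3788 -0.0199 -1.0793]
start nose [625.2512 152.7693  13.6179   2.9675   0.0378]
[[-0.0035, 0, 0.0025, 0, -1.0, 0], [-0.004, 0, 0.0025, 0, -1.0, 0.1], [-0.0045, 0, 0.001, 0, -0.2, 0], [-0.005, 0, 0.0005, 0, -0.3, 0], [-0.0045, 0, 0.0005, 0, -0.2, 0], [-0.005, 0, 0.0005, 0, -0.3, 0], [-0.0055, 0, 0, 0, 0, 0], [-0.0055, 0, 0, 0, 0, 0], [-0.0055, 0, 0, 0, 0, 0], [-0.0055, 0, 0, 0, 0, 0], [-0.0055, 0, 0, 0, 0, 0], [-0.0055, 0, 0, 0, 0, 0], [-0.0055, 0, 0, 0, 0, 0], [-0.0055, 0, 0, 0, 0, 0], [-0.0045, 0, 0, 0, 0, 0], [-0.0045, 0, 0, 0, 0, 0], [-0.0045, 0, 0, 0, 0, 0], [-0.0045, 0, 0, 0, 0, 0], [-0.0045, 0, 0, 0, 0, 0], [-0.0045, 0, 0, 0, 0, 0]]
other scene 0.84 [ 615. -100.] rBasin 33
tub ice scene 0.72 [ 32. -22.]
other scene 0.7 [ 572. -150.] rBasin 37
other scene 0.67 [576. -83.] rBasin 57
other scene 0.64 [ 587. -131.] rBasin 17
other scene 0.64 [ 558. -126.] rBasin 47
other scene 0.63 [ 639. -120.] rBasin 37
other scene 0.54 [632. -54.] rBasin 83
tub ice scene 0.44 [ 35. -63.]
tub ice scene 0.4 [ 34. -93.]
```

Call:
arm_command(
  motion=[
    [-0.0035,0,0.0025,0,-1.0,0],
    [-0.004,0,0.0025,0,-1.0,0],
    [-0.0045,0,0.001,0,-0.2,0],
    [-0.005,0,0.0005,0,-0.3,0],
    [-0.0045,0,0.0005,0,-0.2,0],
    [-0.005,0,0.0005,0,-0.3,0],
    [-0.0055,0,0,0,0,0],
    [-0.0055,0,0,0,0,0],
    [-0.0055,0,0,0,0,0],
  ],
)

```text
time: 45.58
tcp_pos: [622.3, 248.9, 72.4]
tcp_rot: [0.0, 0.695, 0.719, 0.001]
contact_force: [-0.1, 0.6, -1.5]
finger_gap: 19.4
grip_force: 60.0
```

Call:
arm_command(
  motion=[
    [-0.0055,0,0,0,0,0],
    [-0.0055,0,0,0,0,0],
    [-0.0055,0,0,0,0,0],
    [-0.0055,0,0,0,0,0],
    [-0.0055,0,0,0,0,0],
    [-0.0045,0,0,0,0,0],
  ],
)

```text
time: 46.08
tcp_pos: [623.4, 217.0, 72.4]
tcp_rot: [0.0, 0.695, 0.719, 0.001]
contact_force: [-0.9, -0.2, -2.2]
finger_gap: 19.3
grip_force: 60.0
```

```bash
python3 - <<'E'
from ice import *
s=readout.read_state();print(s["contact_force"])
z=13;x=36
rows([(tubp(x,-111,z,0),7),(tubp(x,-111,z,0),1),(tubp(x,-110,z+7,-5),2),(tubp(x,-109,z+24,-16),4),(tubp(x,-105,100,-16),5),(tubp(x,-105,100,-16),1)])
ice("scene")
E
```

```text
[-0.8637 -0.221  -2.1825]
start nose [628.5125  71.7304  13.5819   0.0035   0.0348]
[[-0.0025, 0, 0, 0.1, 0, 0], [-0.003, 0, 0, 0, 0, 0], [-0.0025, -0.0005, 0.0005, 0, 0, 0], [-0.003, 0, 0, 0, 0, 0], [-0.0025, 0, 0, 0, 0, 0], [-0.003, -0.0005, 0, 0, 0, -0.1], [-0.0025, 0, 0, 0, 0, 0], [0, 0, 0, 0, 0, 0], [0.003, 0, 0.003, 0, -2.5, 0], [0.0025, 0, 0.003, 0, -2.5, 0], [0.0025, 0, 0.0025, 0, -2.8, 0], [0.0025, 0, 0.003, 0, -2.7, 0], [0.002, 0, 0.003, 0, -2.8, 0], [0.002, 0, 0.0025, 0, -2.7, 0], [-0.0025, 0, -0.012, 0, 0, 0], [-0.003, 0, -0.0125, 0, 0, 0], [-0.0025, 0, -0.0125, 0, 0, 0], [-0.003, 0, -0.012, 0, 0, 0], [-0.0025, 0, -0.0125, 0, 0, 0], [0, 0, 0, 0, 0, 0]]
other scene 0.9 [ 642. -122.] rBasin 39
other scene 0.78 [620. -99.] rBasin 36
other scene 0.74 [629. -53.] rBasin 82
tub ice scene 0.7 [ 34. -90.]
other scene 0.66 [ 574. -155.] rBasin 38
other scene 0.63 [ 590. -128.] rBasin 15
other scene 0.62 [567. -82.] rBasin 62
tub ice scene 0.58 [ 34. -64.]
tub ice scene 0.56 [  8. -94.]
tub ice scene 0.56 [16.  5.]
other scene 0.49 [ 556. -125.] rBasin 49
```

Call:
arm_command(
  motion=[
    [-0.0025,0,0,0,0,0],
    [-0.003,0,0,0,0,0],
    [-0.0025,0,0,0,0,0],
    [-0.003,0,0,0,0,0],
    [-0.0025,0,0,0,0,0],
    [-0.003,0,0,0,0,0],
    [-0.0025,0,0,0,0,0],
    [0,0,0,0,0,0],
    [0.003,0,0.003,0,-2.5,0],
    [0.0025,0,0.003,0,-2.5,0],
    [0.0025,0,0.0025,0,-2.8,0],
    [0.0025,0,0.003,0,-2.7,0],
    [0.002,0,0.003,0,-2.8,0],
    [0.002,0,0.0025,0,-2.7,0],
    [-0.0025,0,-0.012,0,0,0],
    [-0.003,0,-0.0125,0,0,0],
    [-0.0025,0,-0.0125,0,0,0],
    [-0.003,0,-0.012,0,0,0],
    [-0.0025,0,-0.0125,0,0,0],
    [0,0,0,0,0,0],
  ],
)

```text
time: 47.85
tcp_pos: [625.4, 215.4, 121.0]
tcp_rot: [0.102, 0.688, 0.712, -0.093]
contact_force: [-0.2, -0.0, -2.2]
finger_gap: 19.6
grip_force: 60.0
```

```bash
python3 - <<'E'
from ice import *
ice("scene")
a=params(*cur()); b=np.array([604,-62,115,-17,0]); 
rows([(a+(b-a)*.03,1),(a+(b-a)*.1,1),(a+(b-a)*.9,8),(a+(b-a)*.97,1),(b,1),(b,1)])
a=viewer.capture("scene");cv2.imwrite("pics/s10.png",cv2.resize(a[180:390,190:530],(800,494)))
E
```

```text
tub ice scene 0.93 [-56. -48.]
other scene 0.87 [635. -52.] rBasin 86
other scene 0.79 [574. -82.] rBasin 58
other scene 0.75 [ 574. -151.] rBasin 36
other scene 0.75 [ 555. -123.] rBasin 50
other scene 0.72 [621. -99.] rBasin 37
other scene 0.7 [ 644. -122.] rBasin 41
other scene 0.64 [ 590. -133.] rBasin 14
other scene 0.54 [485. 124.] rBasin 283
tub ice scene 0.52 [-51.   6.]
start nose [629.2639  59.0545 101.4229 -15.9296   0.0336]
[[-0.0035, -0.0005, 0.0005, 0.2, 0, 0.1], [-0.0085, -0.0015, 0.002, 0, -0.1, 0.1], [-0.0115, -0.0025, 0.002, 0.1, -0.1, 0.2], [-0.012, -0.0025, 0.0025, 0.1, -0.1, 0.2], [-0.012, -0.002, 0.002, 0, -0.1, 0.1], [-0.0115, -0.0025, 0.0025, 0.1, -0.1, 0.2], [-0.012, -0.002, 0.0025, 0, -0.1, 0.2], [-0.012, -0.0025, 0.0025, 0.1, -0.1, 0.2], [-0.0115, -0.002, 0.0025, 0, -0.2, 0.2], [-0.012, -0.002, 0.002, 0.1, -0.1, 0.2], [-0.0085, -0.0015, 0.002, 0, 0, 0.1], [-0.0035, -0.0005, 0.0005, 0, -0.1, 0], [0, 0, 0, 0, 0, 0]]
```

View pics/s10.png

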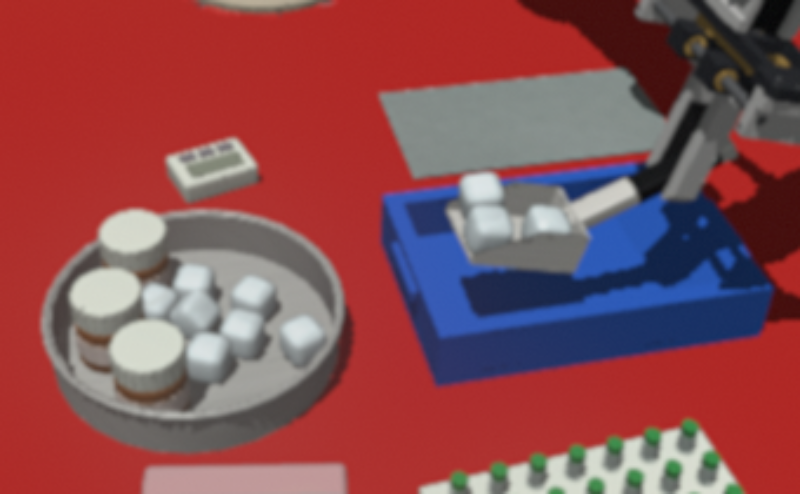

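The last three cubes are in the scoop and seven are in the basin. Dumping this load.

Call:
arm_command(
  motion=[
    [-0.0035,-0.0005,0.0005,0.2,0,0.1],
    [-0.0085,-0.0015,0.002,0,-0.1,0.1],
    [-0.0115,-0.0025,0.002,0.1,-0.1,0.2],
    [-0.012,-0.0025,0.0025,0.1,-0.1,0.2],
    [-0.012,-0.002,0.002,0,-0.1,0.1],
    [-0.0115,-0.0025,0.0025,0.1,-0.1,0.2],
    [-0.012,-0.002,0.0025,0,-0.1,0.2],
    [-0.012,-0.0025,0.0025,0.1,-0.1,0.2],
    [-0.0115,-0.002,0.0025,0,-0.2,0.2],
    [-0.012,-0.002,0.002,0.1,-0.1,0.2],
    [-0.0085,-0.0015,0.002,0,0,0.1],
    [-0.0035,-0.0005,0.0005,0,-0.1,0],
    [0,0,0,0,0,0],
  ],
)

```text
time: 49.08
tcp_pos: [603.5, 93.5, 128.2]
tcp_rot: [0.105, 0.699, 0.699, -0.106]
contact_force: [-0.2, -0.1, -2.3]
finger_gap: 19.3
grip_force: 60.0
```

```bash
python3 - <<'E'
from plan import *
rows([([604,-72,68,8,0],8),([604,-72,64,22,0],8),([604,-72,64,42,0],6),([604,-72,64,42,0],3),([604,-50,116,10,0],5)])
E
```

```text
start nose [603.5463 -62.7796 114.7941 -17.1105   0.0008]
[[-0.003, 0, -0.002, -0.1, 3.1, 0], [-0.003, 0, -0.002, 0, 3.2, 0], [-0.0035, 0, -0.002, 0, 3.1, 0], [-0.004, 0, -0.0015, 0, 3.2, 0], [-0.004, 0.0005, -0.002, 0, 3.1, 0], [-0.0045, 0, -0.002, 0, 3.1, 0], [-0.0045, 0, -0.002, 0, 3.2, 0], [-0.005, 0, -0.0025, 0, 3.1, 0.1], [-0.002, 0, -0.0035, 0, 1.8, 0], [-0.002, 0, -0.004, 0, 1.7, 0], [-0.002, 0, -0.004, 0, 1.8, 0], [-0.002, 0, -0.004, 0, 1.7, 0], [-0.002, 0, -0.004, 0, 1.8, 0], [-0.002, 0, -0.004, 0, 1.7, 0], [-0.002, 0, -0.004, 0, 1.8, 0], [-0.002, 0, -0.0035, 0, 1.7, 0], [-0.0035, 0, -0.0085, 0, 3.3, 0], [-0.004, 0, -0.0085, 0, 3.4, 0], [-0.0035, 0, -0.0085, 0, 3.3, 0], [-0.0035, 0, -0.008, 0, 3.3, 0]]
[[-0.004, 0, -0.0085, 0, 3.4, 0], [-0.0035, 0, -0.0085, 0, 3.3, 0], [0, 0, 0, 0, 0, 0], [0, 0, 0, 0, 0, 0], [0, 0, 0, 0, 0, 0], [0.016, 0, 0.012, 0, -6.4, 0], [0.015, 0, 0.0105, 0, -6.4, 0], [0.0145, 0, 0.0095, 0, -6.4, 0], [0.014, 0, 0.009, 0, -6.4, 0], [0.013, 0, 0.0075, 0, -6.4, 0]]
```

Call:
arm_command(
  motion=[
    [-0.003,0,-0.002,0,3.1,0],
    [-0.003,0,-0.002,0,3.2,0],
    [-0.0035,0,-0.002,0,3.1,0],
    [-0.004,0,-0.0015,0,3.2,0],
    [-0.004,0.0005,-0.002,0,3.1,0],
    [-0.0045,0,-0.002,0,3.1,0],
    [-0.0045,0,-0.002,0,3.2,0],
    [-0.005,0,-0.0025,0,3.1,0],
    [-0.002,0,-0.0035,0,1.8,0],
    [-0.002,0,-0.004,0,1.7,0],
    [-0.002,0,-0.004,0,1.8,0],
    [-0.002,0,-0.004,0,1.7,0],
    [-0.002,0,-0.004,0,1.8,0],
    [-0.002,0,-0.004,0,1.7,0],
    [-0.002,0,-0.004,0,1.8,0],
    [-0.002,0,-0.0035,0,1.7,0],
    [-0.0035,0,-0.0085,0,3.3,0],
    [-0.004,0,-0.0085,0,3.4,0],
    [-0.0035,0,-0.0085,0,3.3,0],
    [-0.0035,0,-0.008,0,3.3,0],
  ],
)

```text
time: 50.75
tcp_pos: [604.7, 13.2, 196.3]
tcp_rot: [-0.215, 0.673, 0.675, 0.214]
contact_force: [-0.1, 0.4, -1.8]
finger_gap: 19.5
grip_force: 60.0
```

Call:
arm_command(
  motion=[
    [-0.004,0,-0.0085,0,3.4,0],
    [-0.0035,0,-0.0085,0,3.3,0],
    [0,0,0,0,0,0],
    [0,0,0,0,0,0],
    [0,0,0,0,0,0],
    [0.016,0,0.012,0,-6.4,0],
    [0.015,0,0.0105,0,-6.4,0],
    [0.0145,0,0.0095,0,-6.4,0],
    [0.014,0,0.009,0,-6.4,0],
    [0.013,0,0.0075,0,-6.4,0],
    [0,0,0,0,0,0],
    [0,0,0,0,0,0],
  ],
)

```text
time: 51.75
tcp_pos: [603.1, 89.2, 200.7]
tcp_rot: [-0.062, 0.701, 0.708, 0.062]
contact_force: [-0.6, 0.6, -1.5]
finger_gap: 19.4
grip_force: 60.0
```

```bash
python3 - <<'E'
from ice import *
ice("scene")
a=params(*cur()); u=a.copy();u[2]=125;u[3]=2;u[1]=60;u[4]=.06
rows([(u,4),([352,126,100,0,.126],8),([352,126,15,0,.126],5),([352,126,7,0,.126],2),([352,126,7,0,.126],1)])
E
python3 look.py top
```

```text
other scene 0.84 [656. -71.] rBasin 79
other scene 0.81 [634. -51.] rBasin 86
other scene 0.78 [ 607. -109.] rBasin 23
other scene 0.75 [ 592. -141.] rBasin 16
other scene 0.73 [ 558. -105.] rBasin 54
other scene 0.72 [ 574. -153.] rBasin 37
other scene 0.64 [ 553. -134.] rBasin 52
other scene 0.6 [ 640. -119.] rBasin 38
other scene 0.55 [625. -86.] rBasin 50
other scene 0.52 [569. -72.] rBasin 70
start nose [603.9514 -48.1022 116.2695  10.003    0.0032]
[[0.029, -0.002, 0.0075, 0, -2.0, -0.8], [0.029, -0.0015, 0.007, 0.1, -2.0, -0.8], [0.029, -0.001, 0.0055, 0.1, -2.0, -0.8], [0.029, -0.001, 0.005, 0.1, -2.0, -0.8], [0.0105, -0.032, 0.004, 0, -0.3, -0.5], [0.0105, -0.032, 0.004, 0, -0.2, -0.5], [0.0105, -0.032, 0.004, 0, -0.3, -0.5], [0.011, -0.032, 0.004, 0, -0.2, -0.4], [0.0115, -0.0315, 0.004, 0, -0.3, -0.5], [0.0115, -0.032, 0.004, 0, -0.2, -0.5], [0.012, -0.0315, 0.004, 0, -0.3, -0.4], [0.012, -0.0315, 0.0035, 0, -0.2, -0.5], [0, 0, 0.017, 0, 0, 0], [0, 0, 0.017, 0, 0, 0], [0, 0, 0.017, 0, 0, 0], [0, 0, 0.017, 0, 0, 0], [0, 0, 0.017, 0, 0, 0], [0, 0, 0.004, 0, 0, 0], [0, 0, 0.004, 0, 0, 0], [0, 0, 0, 0, 0, 0]]
t 51.85 tcp [603.6145  84.8735 199.4316] [-0.0623  0.7032  0.7056  0.061 ] q [-0.0868  0.3271  1.4598  0.1771  1.3752 -0.1264]
top jar 0.92 [359.4 137.4 383.  166.2] [ 662.166  -167.2278] 0.12
top jar 0.62 [372.4 162.5 401.6 195.8] [ 602.2149 -193.8107] 0.152
top jar 0.59 [369.6 194.2 392.3 226.1] [ 536.1699 -171.5634] 0.154
```

All ten cubes are in the basin. Returning the scoop to its mat.

Call:
arm_command(
  motion=[
    [0.029,-0.002,0.0075,0,-2.0,-0.8],
    [0.029,-0.0015,0.007,0,-2.0,-0.8],
    [0.029,-0.001,0.0055,0.1,-2.0,-0.8],
    [0.029,-0.001,0.005,0.1,-2.0,-0.8],
    [0.0105,-0.032,0.004,0,-0.3,-0.5],
    [0.0105,-0.032,0.004,0,-0.2,-0.5],
    [0.0105,-0.032,0.004,0,-0.3,-0.5],
    [0.011,-0.032,0.004,0,-0.2,-0.4],
    [0.0115,-0.0315,0.004,0,-0.3,-0.5],
    [0.0115,-0.032,0.004,0,-0.2,-0.5],
    [0.012,-0.0315,0.004,0,-0.3,-0.4],
    [0.012,-0.0315,0.0035,0,-0.2,-0.5],
    [0,0,0.015,0,0,0],
    [0,0,0.015,0,0,0],
    [0,0,0.015,0,0,0],
    [0,0,0.015,0,0,0],
    [0,0,0,0,0,0],
    [0,0,0,0,0,0],
  ],
)

```text
time: 53.45
tcp_pos: [335.2, 268.6, 97.8]
tcp_rot: [0.0, 0.663, 0.748, -0.0]
contact_force: [0.6, 1.1, -1.1]
finger_gap: 19.7
grip_force: 60.0
```

```bash
python3 - <<'E'
from plan import *
rows([([352,126,8,0,.126],4),([352,126,3,0,.126],4),([352,126,3,0,.126],1)])
E
```

```text
start nose [352.5947 124.1732  39.1312  -0.0482   0.1202]
[[0.0005, -0.0005, 0.008, 0, 0, -0.1], [0.0005, 0, 0.0075, 0, 0, -0.1], [0.0005, -0.0005, 0.008, 0, 0, 0], [0.0005, 0, 0.0075, 0, 0, -0.1], [0, 0, 0.0015, 0, 0, 0], [0, 0, 0.001, 0, 0, 0], [0, 0, 0.0015, 0, 0, 0], [0, 0, 0.001, 0, 0, 0], [0, 0, 0, 0, 0, 0]]
```

Call:
arm_command(
  motion=[
    [0,0,0.008,0,0,0],
    [0,0,0.008,0,0,0],
    [0,0,0.008,0,0,0],
    [0,0,0.007,0,0,0],
    [0,0,0.0015,0,0,0],
    [0,0,0.001,0,0,0],
    [0,0,0.0015,0,0,0],
    [0,0,0.001,0,0,0],
    [0,0,0,0,0,0],
    [0,0,0,0,0,0],
  ],
)

```text
time: 54.28
tcp_pos: [335.1, 270.0, 62.5]
tcp_rot: [0.001, 0.662, 0.749, 0.001]
contact_force: [-0.2, 0.0, -1.1]
finger_gap: 19.7
grip_force: 60.0
```

Call:
arm_command(
  motion=[
    [0,0,0,0,0,0],
    [0,0,0,0,0,0],
    [0,0,0,0,0,0],
    [0,0,0,0,0,0],
    [0,0,0,0,0,0],
    [0,0,0,0,0,0],
    [0,0,0,0,0,0],
    [0,0,0,0,0,0],
  ],
  hand=0.75,
)

```text
time: 54.95
tcp_pos: [335.0, 269.9, 62.3]
tcp_rot: [0.001, 0.662, 0.749, 0.001]
contact_force: [-0.3, 0.3, -0.2]
finger_gap: 69.1
grip_force: 0.0
```

Call:
arm_command(
  motion=[
    [0,0,-0.01,0,0,0],
    [0,0,-0.02,0,0,0],
    [0,0,-0.03,0,0,0],
    [0,0,-0.035,0,0,0],
    [0,0,-0.035,0,0,0],
    [0.03,-0.02,-0.035,0,0,0],
    [0.03,-0.02,0,0,0,0],
    [0,0,0,0,0,0],
    [0,0,0,0,0,0],
  ],
)

```text
time: 55.7
tcp_pos: [290.6, 320.6, 221.5]
tcp_rot: [0.001, 0.661, 0.751, 0.001]
contact_force: [0.2, -0.8, -0.6]
finger_gap: 70.7
grip_force: 0.0
```

```bash
python3 - <<'E'
from ice import *
ice("top")
cv2.imwrite("pics/t9.png",viewer.capture("top"));viewer.capture("scene")
for c in("top","scene"):
  C=cam(c)
  for x in look(c,"scoop")[:1]:
    print(c,"scoop",x["score"],x["rect"],fit([(C,x["region"])],"scoop",[347,175,-1.45],3,hull=False))
E
python3 look.py top
```

```text
other top 0.78 [ 637. -133.] rBasin 32
other top 0.77 [580. -74.] rBasin 63
other top 0.75 [ 550. -136.] rBasin 54
other top 0.68 [ 574. -159.] rBasin 41
other top 0.62 [ 566. -107.] rBasin 46
other top 0.61 [621. -88.] rBasin 47
other top 0.58 [ 603. -145.] rBasin 13
other top 0.57 [657. -72.] rBasin 80
other top 0.53 [ 601. -112.] rBasin 20
other top 0.52 [627. -51.] rBasin 84
top scoop 0.64 [145.0, 297.5, 249.2, 332.4] (array([346.6555, 175.7678,  -1.4359]), np.float64(0.16183593095357804))
scene scoop 0.94 [372.6, 181.6, 459.3, 240.7] (array([344.2868, 175.0663,  -1.4669]), np.float64(0.1679411126845012))
t 56.0 tcp [292.0088 318.9474 220.5938] [ 0.0008  0.6627  0.7489 -0.0001] q [ 0.6697  0.0487  1.7521 -0.0016  1.3407  0.5481]
top jar 0.96 [368.8 193.2 394.3 224.9] [ 537.9226 -172.0411] 0.093
top jar 0.84 [357.3 135.4 386.2 166.6] [ 663.5168 -168.0273] 0.062
top jar 0.77 [371.9 161.9 396.6 196.5] [ 601.4292 -194.1858] 0.228
```

View pics/t9.png

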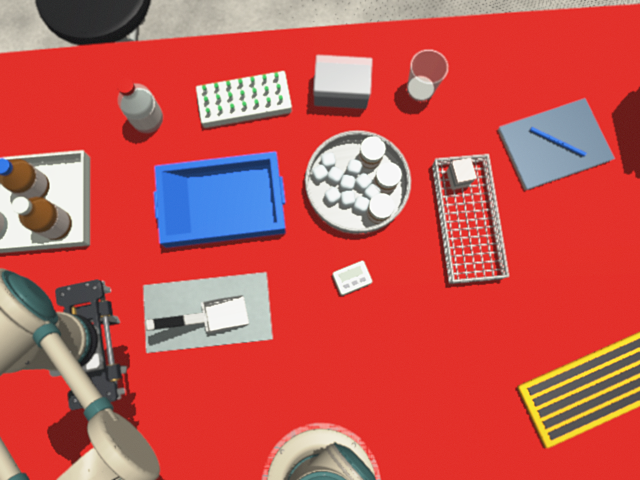

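Top view: the three jars and ten cubes are in the basin around (357,183), the carton is in the basket at (462,172), the scoop lies flat on its mat at (205,315), and the arm is clear. Handing in.

```bash
python3 -c "
from workcell import robot
print(robot.close_job())"
```

```text
the job is handed in; nothing more can be done
None
```

I handed the job in after about 56 s of the 210 s allowed: all three jars stand upright in the basin with all ten ice cubes around them, the scoop is flat on its mat, and the carton is still in the basket. The last top picture confirmed this layout, but the hand-in returned no verdict.

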